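Find and replace the dragging roller

ROBOT

A 6-joint arm with a two-finger parallel gripper is mounted at the origin on a cart in front of the work surface, level with it; the furniture and walls round the work are solid. World frame = base frame: x ahead of the robot, y to its left, z up, the work surface at z = 0. Lengths are in mm, angles in degrees, forces in N, time in s.
With the tool pointing down it reaches from about 325 to 875 mm from the base axis. Payload 4.4 kg.
Tool frame: the origin (TCP) lies at the very end of the fingers, on their centre line; the grasp point (between the pads) lies r.grasp_offset behind it (r.grasp_offset is the distance from the TCP to the grasp point, in mm); x points along the fingers, z is the direction in which the jaws open and shut, and the axes are right-handed (so a half turn about x gives the same grasp; the last joint's range is limited). The gripper opens to 85 mm and grips with 20 to 120 N. Pads are 22 mm wide; open, the fingers measure 114 mm over their backs; the gripper's body (76 mm by 85 mm) begins 54 mm behind the grasp point. The pads swing forward as they close: fully open they stand 13 mm farther back than shut.
Start: joints at [57.668, 11.837, 88.321, -0, 79.842, -8.623], TCP at [231.212, 526.468, 231.282] pointing down, gripper open.
Joint ranges: [-156.59, 156.59], [-49.26, 127.26], [12.9, 141.05], [-63.56, 243.56], [4.71, 150.69], [-161.64, 161.64]. Speed limits (degrees/s): [159.86, 159.86, 180, 180, 180, 180].

INTERFACE

Orientations are given as a 3x3 rotation matrix whose columns are the frame's x, y, z axes.
In Python, from bench import r, get_image, camera_params gives the robot as it stands.
- The arm moves only by the shell command python3 -m crank 'ROWS' [FORCE]. ROWS is JSON, a list of rows, each an object with "delta_pos": the shift along the tool's x, y, z in mm, a list of three; "delta_rot": the turn, a rotation vector about the tool's x, y, z in degrees, a list of three; "hand": the closure, from -1 (fully open) to 1 (shut). A call has 1 to 12 rows; each row is the pose to reach, as a shift and turn from the pose commanded when the call began, along the tool's axes at that moment; what a row does not reach only later rows make up. A row lasts 1/12 s, in which the tool goes at most 41.7 mm and 7.16 degrees, less where a joint would pass 70% of its speed; a pose out of reach is approached as far as the arm can. A call with a gripper value outside its range is refused whole. The fingers move at their own pace and stop on an object; FORCE is the grip in N (left out, the last holds). Time passes only in rows, so rows that repeat a pose let the fingers close. It gives the time, the measured TCP pose, the force and the opening at its end, in the units of the state.
- r.get_state(): the state, without advancing time (a new reading comes with each control period).
- get_image(name): name is "side" or "top" or "wrist"; returns the picture (420x560x3 uint8, red, green, blue); there is no depth.
- camera_params(name): a dict with "fovy" (degrees; the focal length in pixels is half the picture's height over the tangent of half this angle, whatever the lens; pixels are square), "cx", "cy" (the principal point, pixels), "dist_coeffs" ([k1, k2, p1, p2, k3] as OpenCV has them; the pictures are not rectified), "position" and "attitude" of the camera in the world. Camera axes: x right, y down, z forward; pixel columns grow to the right and rows downward; lengths in mm; the calibration is good to about 2 mm. A picture is of the moment at which its call begins: read the wrist's pose just before it. camera_params takes no time and is no camera call; for the wrist camera it gives the pose at the moment of the call.
- r.hand_in(): hands the job in, once; it reports no verdict.
The state is a dict: "time_s": time; "joint_positions": joint angles; "qd": joint speeds; "joint_torque": joint torques, N m; "tcp_pos": TCP position; "eef_rot": TCP orientation; "wrist_force": force on the tool from outside, world axes, zero at the start; "moment": the same for the moment, N m; "gripper_width": finger opening in mm.
Only numpy, scipy, OpenCV 4.12 (cv2) and the standard library are available. Lean on these libraries where they do the work, as an engineer would, in place of code of your own. Each camera call takes 0.05 s, during which the arm holds its last target. There are 200 camera calls.

TASK

One of the three rollers in the short roller track has a bad bearing: give each of the three a brisk spin by hand to feel which one drags instead of running on, then lift that one out and lay it in the steel scrap tray. After that take the new roller out of the carton, set it down on the bench mat and let go, so that you can take it again by its ends, and lower it into the empty pocket until it sits fully down. Leave the two good rollers in their pockets, do not drop a roller, and do not disturb the things lying around.

Things in the scene. Friction and masses are not known exactly. Their poses are not given: they have to be found in the camera images.
- track: aluminium roller section fixed to the bench, 132 mm long (x), 58 wide (y), origin on the bench under its middle. Three pockets along x, 36 mm apart. Two rails along x, 23 to 29 mm either side of the middle; the rollers' blocks stand on them 20 mm up and stick out 3 mm beyond. The rollers stand 8 mm apart, so one comes out only by its two ends. End bars 28 mm high
- pocket_0 (a point): middle of the floor of pocket 0 of the track, 20 mm above the bench; a seated roller's origin lies here, its y axis along the track's y, either way round. Comb teeth 11 mm high with bevelled tops leave its blocks 2 mm play either way along x, inner cheeks 1.5 mm along y
- pocket_1 (a point): middle of the floor of pocket 1 of the track, 20 mm above the bench; a seated roller's origin lies here, its y axis along the track's y, either way round. Comb teeth 11 mm high with bevelled tops leave its blocks 2 mm play either way along x, inner cheeks 1.5 mm along y
- pocket_2 (a point): middle of the floor of pocket 2 of the track, 20 mm above the bench; a seated roller's origin lies here, its y axis along the track's y, either way round. Comb teeth 11 mm high with bevelled tops leave its blocks 2 mm play either way along x, inner cheeks 1.5 mm along y
- roller_a: Roller A: drop-in roller, at the start in one of the track's pockets (which one varies). Black frame 64 mm long (y), 28 wide (x): end blocks 8 mm thick, 21 high, side bars 7 to 15 mm up. In it a steel sleeve, 22 mm diameter, 38 long, with a dark seam, turns about y, axis 13 mm up, top 24 mm. 0.18 kg. Origin under the middle, level with the blocks' undersides; it stands flat on them
- roller_b: Roller B: drop-in roller, at the start in one of the track's pockets (which one varies). Black frame 64 mm long (y), 28 wide (x): end blocks 8 mm thick, 21 high, side bars 7 to 15 mm up. In it a steel sleeve, 22 mm diameter, 38 long, with a dark seam, turns about y, axis 13 mm up, top 24 mm. 0.18 kg. Origin under the middle, level with the blocks' undersides; it stands flat on them
- roller_c: Roller C: drop-in roller, at the start in one of the track's pockets (which one varies). Black frame 64 mm long (y), 28 wide (x): end blocks 8 mm thick, 21 high, side bars 7 to 15 mm up. In it a steel sleeve, 22 mm diameter, 38 long, with a dark seam, turns about y, axis 13 mm up, top 24 mm. 0.18 kg. Origin under the middle, level with the blocks' undersides; it stands flat on them
- spin_a (a joint): angle of the sleeve of roller A about its y axis, rad, endless; starts within 0.3 of 0 (0 = seam on top). Brushed along the top with a finger it turns with the finger; on a good bearing it then runs on for several turns, some seconds long, on a bad one it stops at once
- spin_b (a joint): angle of the sleeve of roller B about its y axis, rad, endless; starts within 0.3 of 0 (0 = seam on top). Brushed along the top with a finger it turns with the finger; on a good bearing it then runs on for several turns, some seconds long, on a bad one it stops at once
- spin_c (a joint): angle of the sleeve of roller C about its y axis, rad, endless; starts within 0.3 of 0 (0 = seam on top). Brushed along the top with a finger it turns with the finger; on a good bearing it then runs on for several turns, some seconds long, on a bad one it stops at once
- roller_new: the new roller, just like the three in the track and with a good bearing; lies at the start in the carton, its y axis along the carton's x. Origin under its middle
- carton: open cardboard carton fixed to the bench, inside 72 mm (x) by 100 mm (y), walls 3 mm, rim 38 mm above the bench, floor 4.5 mm above it. Its walls close in the roller's ends, so there the roller can be taken only across its side bars. Origin on the bench under its middle. Flaps hang down outside, 5 mm beyond the walls
- scrap_tray: shallow steel tray fixed to the bench, outside 118 mm (x) by 92 mm (y), 20 mm high, wall and floor 2 mm; origin on the bench under its middle
- toggle_fixture: clamp test fixture fixed to the bench, not part of the job; base plate from x -34 to 86 and y -54 to 136 mm in its own frame, arm and nest up to 85 mm high. Its red lever sticks out beyond the plate, level, along its -y: x 16 to 36, y -136 to -61, 103 to 124 mm above the bench; keep the gripper clear of it. Origin on the bench
- lid_box: blue organiser box fixed to the bench, not part of the job: x -54 to 60, y -86 to 86, 36 mm high in its own frame; its lid stands open at the back (+x), up to 140 mm high; origin on the bench
- sensor_tray_a0: tray full of sensor cells fixed to the bench at the left, not part of the job: 217 (x) by 236 mm (y), 35 mm high, cells in it up to 63 mm; origin on the bench under its middle
- bench_vice: small vice fixed to the bench, not part of the job: 60 (x) by 179 mm (y), 48 mm high; origin on the bench under its middle
- ring_gauge: plain steel ring gauge, 40 mm across, 14 mm high, lying flat; origin under its centre
- sensor_bench_0: upright grey sensor cell, 19 x 21 x 27 mm high; origin under its centre
- hex_key_0: dark hex key lying flat, 27 x 88 mm (long side along its y), 5 mm high; origin under its middle
- test_plug_0: red test plug lying along its y, 19 x 55 mm, 19 mm high; origin under its middle
- tweezers: steel tweezers lying along their y, 14 x 131 mm, 11 mm high; origin under their middle
- esd_brush: black brush lying along its y, 24 x 126 mm, 16 mm high; origin under its middle
- marker_pen: blue marker lying along its y, 14 x 135 mm, 16 mm high; origin under its middle
Things that resemble listed ones, but are neither listed nor needed, are in the scene too. What is shaped like the roller_c but yellow is not meant.

How it is judged (in metres and radians):
On the way, in this order (a step that is already met when the one before it is completed fails the run):
1. each of the three rollers in the track has been spun (turned away from where it stood) ((value of joint spin_a above 0.6 rad or value of joint spin_a below -0.6 rad) and (value of joint spin_b above 0.6 rad or value of joint spin_b below -0.6 rad) and (value of joint spin_c above 0.6 rad or value of joint spin_c below -0.6 rad)), for 0.05 s.
2. the roller that drags lies in the scrap tray, let go; the two left in the track are the ones that ran on freely (over 7 rad) (((x of roller_a in the frame of scrap_tray between -0.057 and 0.057 m and y of roller_a in the frame of scrap_tray between -0.044 and 0.044 m and z of roller_a in the frame of scrap_tray between -0.002 and 0.012 m and contact force between roller_a and the fingers below 0.01 N and linear speed of roller_a below 0.02 m/s and (value of joint spin_b above 7 rad or value of joint spin_b below -7 rad) and (value of joint spin_c above 7 rad or value of joint spin_c below -7 rad)) or (x of roller_b in the frame of scrap_tray between -0.057 and 0.057 m and y of roller_b in the frame of scrap_tray between -0.044 and 0.044 m and z of roller_b in the frame of scrap_tray between -0.002 and 0.012 m and contact force between roller_b and the fingers below 0.01 N and linear speed of roller_b below 0.02 m/s and (value of joint spin_a above 7 rad or value of joint spin_a below -7 rad) and (value of joint spin_c above 7 rad or value of joint spin_c below -7 rad)) or (x of roller_c in the frame of scrap_tray between -0.057 and 0.057 m and y of roller_c in the frame of scrap_tray between -0.044 and 0.044 m and z of roller_c in the frame of scrap_tray between -0.002 and 0.012 m and contact force between roller_c and the fingers below 0.01 N and linear speed of roller_c below 0.02 m/s and (value of joint spin_a above 7 rad or value of joint spin_a below -7 rad) and (value of joint spin_b above 7 rad or value of joint spin_b below -7 rad)))), for 0.2 s.
3. the new roller stands on the bench mat outside the carton, let go (height (world z) of roller_new below 0.003 m and angle between roller_new's own z axis and vertical below 0.1 rad and horizontal distance between roller_new and carton above 0.06 m and contact force between roller_new and the fingers below 0.01 N and linear speed of roller_new below 0.02 m/s), for 0.2 s.
At the end, for the whole second after the job is handed in: The dragging roller lies in the scrap tray (middle inside its walls, up to 12 mm high); the new roller and the two that ran on (over 7 rad) sit in the pockets (within 4.5 mm of the floor point, upright within 0.08, square within 0.12 rad); all at rest, released (((x of roller_a in the frame of scrap_tray between -0.057 and 0.057 m and y of roller_a in the frame of scrap_tray between -0.044 and 0.044 m and z of roller_a in the frame of scrap_tray between -0.002 and 0.012 m and (value of joint spin_b above 7 rad or value of joint spin_b below -7 rad) and ((distance between roller_b and pocket_0 below 0.0045 m and angle between the y axis of roller_b and the y axis of track, either way round below 0.12 rad and angle between roller_b's own z axis and vertical below 0.08 rad) or (distance between roller_b and pocket_1 below 0.0045 m and angle between the y axis of roller_b and the y axis of track, either way round below 0.12 rad and angle between roller_b's own z axis and vertical below 0.08 rad) or (distance between roller_b and pocket_2 below 0.0045 m and angle between the y axis of roller_b and the y axis of track, either way round below 0.12 rad and angle between roller_b's own z axis and vertical below 0.08 rad)) and (value of joint spin_c above 7 rad or value of joint spin_c below -7 rad) and ((distance between roller_c and pocket_0 below 0.0045 m and angle between the y axis of roller_c and the y axis of track, either way round below 0.12 rad and angle between roller_c's own z axis and vertical below 0.08 rad) or (distance between roller_c and pocket_1 below 0.0045 m and angle between the y axis of roller_c and the y axis of track, either way round below 0.12 rad and angle between roller_c's own z axis and vertical below 0.08 rad) or (distance between roller_c and pocket_2 below 0.0045 m and angle between the y axis of roller_c and the y axis of track, either way round below 0.12 rad and angle between roller_c's own z axis and vertical below 0.08 rad))) or (x of roller_b in the frame of scrap_tray between -0.057 and 0.057 m and y of roller_b in the frame of scrap_tray between -0.044 and 0.044 m and z of roller_b in the frame of scrap_tray between -0.002 and 0.012 m and (value of joint spin_a above 7 rad or value of joint spin_a below -7 rad) and ((distance between roller_a and pocket_0 below 0.0045 m and angle between the y axis of roller_a and the y axis of track, either way round below 0.12 rad and angle between roller_a's own z axis and vertical below 0.08 rad) or (distance between roller_a and pocket_1 below 0.0045 m and angle between the y axis of roller_a and the y axis of track, either way round below 0.12 rad and angle between roller_a's own z axis and vertical below 0.08 rad) or (distance between roller_a and pocket_2 below 0.0045 m and angle between the y axis of roller_a and the y axis of track, either way round below 0.12 rad and angle between roller_a's own z axis and vertical below 0.08 rad)) and (value of joint spin_c above 7 rad or value of joint spin_c below -7 rad) and ((distance between roller_c and pocket_0 below 0.0045 m and angle between the y axis of roller_c and the y axis of track, either way round below 0.12 rad and angle between roller_c's own z axis and vertical below 0.08 rad) or (distance between roller_c and pocket_1 below 0.0045 m and angle between the y axis of roller_c and the y axis of track, either way round below 0.12 rad and angle between roller_c's own z axis and vertical below 0.08 rad) or (distance between roller_c and pocket_2 below 0.0045 m and angle between the y axis of roller_c and the y axis of track, either way round below 0.12 rad and angle between roller_c's own z axis and vertical below 0.08 rad))) or (x of roller_c in the frame of scrap_tray between -0.057 and 0.057 m and y of roller_c in the frame of scrap_tray between -0.044 and 0.044 m and z of roller_c in the frame of scrap_tray between -0.002 and 0.012 m and (value of joint spin_a above 7 rad or value of joint spin_a below -7 rad) and ((distance between roller_a and pocket_0 below 0.0045 m and angle between the y axis of roller_a and the y axis of track, either way round below 0.12 rad and angle between roller_a's own z axis and vertical below 0.08 rad) or (distance between roller_a and pocket_1 below 0.0045 m and angle between the y axis of roller_a and the y axis of track, either way round below 0.12 rad and angle between roller_a's own z axis and vertical below 0.08 rad) or (distance between roller_a and pocket_2 below 0.0045 m and angle between the y axis of roller_a and the y axis of track, either way round below 0.12 rad and angle between roller_a's own z axis and vertical below 0.08 rad)) and (value of joint spin_b above 7 rad or value of joint spin_b below -7 rad) and ((distance between roller_b and pocket_0 below 0.0045 m and angle between the y axis of roller_b and the y axis of track, either way round below 0.12 rad and angle between roller_b's own z axis and vertical below 0.08 rad) or (distance between roller_b and pocket_1 below 0.0045 m and angle between the y axis of roller_b and the y axis of track, either way round below 0.12 rad and angle between roller_b's own z axis and vertical below 0.08 rad) or (distance between roller_b and pocket_2 below 0.0045 m and angle between the y axis of roller_b and the y axis of track, either way round below 0.12 rad and angle between roller_b's own z axis and vertical below 0.08 rad)))) and ((distance between roller_new and pocket_0 below 0.0045 m and angle between the y axis of roller_new and the y axis of track, either way round below 0.12 rad and angle between roller_new's own z axis and vertical below 0.08 rad) or (distance between roller_new and pocket_1 below 0.0045 m and angle between the y axis of roller_new and the y axis of track, either way round below 0.12 rad and angle between roller_new's own z axis and vertical below 0.08 rad) or (distance between roller_new and pocket_2 below 0.0045 m and angle between the y axis of roller_new and the y axis of track, either way round below 0.12 rad and angle between roller_new's own z axis and vertical below 0.08 rad)) and contact force between each of roller_a, roller_b, roller_c, roller_new and the fingers below 0.01 N and linear speed of each of roller_a, roller_b, roller_c, roller_new below 0.02 m/s); the robot touches nothing.
It fails at once if more than the one bad roller is moved from its pocket (over 12 mm) (distance of each of roller_b, roller_c from where it was at the start of the episode above 0.012 m or distance of each of roller_a, roller_c from where it was at the start of the episode above 0.012 m or distance of each of roller_a, roller_b from where it was at the start of the episode above 0.012 m).
It fails at once if a roller is dropped (falls freely from more than about 10 mm) ((linear speed of roller_a above 0.45 m/s and contact force between roller_a and the fingers below 0.01 N) or (linear speed of roller_b above 0.45 m/s and contact force between roller_b and the fingers below 0.01 N) or (linear speed of roller_c above 0.45 m/s and contact force between roller_c and the fingers below 0.01 N) or (linear speed of roller_new above 0.45 m/s and contact force between roller_new and the fingers below 0.01 N)).
It fails at once if one of the things lying around is shifted by more than 25 mm (distance of any of ring_gauge, sensor_bench_0, hex_key_0, test_plug_0, tweezers, esd_brush, marker_pen from where it was at the start of the episode above 0.025 m).
It also fails if it takes over 72 s, if anything falls off the work surface, if the arm or the gripper's body presses on something with over 40 N, if the wrist force passes 120 N, or if a joint passes its speed limit or range.

## Working session

There is one attempt and no reset: what is moved stays moved. The work goes in short steps, Python scripts to look and compute and a shell command to move; the robot and the scene stay as the last step left them, time stands still between calls to the robot, and variables do not carry over. Pictures are saved under pics/ and viewed, about 8 in all and at most 12, crops included, and the job is handed in when it is done.

```bash
mkdir -p pics; ls; python3 - <<'E'
from bench import r,get_image,camera_params
import cv2
print(r.get_state(), r.grasp_offset)
for n in("top","side","wrist"):
    print(n,camera_params(n)); cv2.imwrite(f"pics/{n}0.png",get_image(n)[:,:,::-1])
E
```

```text
pics
{'time_s': 0.0, 'joint_positions': array([ 5.76668334e+01,  1.18830171e+01,  8.84044795e+01, -1.01453697e-04,
        7.98406304e+01, -8.62495121e+00]), 'qd': array([ 0.04454405, -0.04132519, -0.0376712 ,  0.09404959,  0.04591236,
       -0.03037407]), 'joint_torque': array([ 6.67349177e-04, -3.83033073e+01, -2.91595924e+01, -7.87606064e-05,
        1.07136107e-02,  3.00690920e-05]), 'tcp_pos': array([230.82060341, 525.822768  , 230.14060113]), 'eef_rot': array([[-1.19455895e-03, -9.15604878e-01,  4.02077456e-01],
       [-1.89044466e-03,  4.02079092e-01,  9.15602987e-01],
       [-9.99997500e-01,  3.33636563e-04, -2.21120753e-03]]), 'wrist_force': array([-1.61566537,  0.53427067, -0.4664788 ]), 'moment': array([ 0.02236074, -0.00801569, -0.0392012 ]), 'gripper_width': 85.45277281414432} 18.700000000000003
top {'fovy': 50.85290509626245, 'cx': 281.9290912867582, 'cy': 216.44551084274536, 'dist_coeffs': array([-0.01752484,  0.        ,  0.        ,  0.        ,  0.        ]), 'position': array([ 499.65317702,   40.58258204, 1125.76072199]), 'attitude': array([[-0.00305902, -0.998
[... 239 characters left out ...]
0.        ,  0.        ,  0.        ,  0.        ]), 'position': array([321.1595269 , 971.38326826, 857.03622447]), 'attitude': array([[-9.63975218e-01, -1.69964230e-01,  2.04606794e-01],
       [-2.65991716e-01,  6.17211298e-01, -7.40471891e-01],
       [-4.31890153e-04, -7.68220264e-01, -6.40185472e-01]])}
wrist {'fovy': 58.665368263081646, 'cx': 279.60344147300617, 'cy': 216.8681943012199, 'dist_coeffs': array([-0.0791186,  0.       ,  0.       ,  0.       ,  0.       ]), 'position': array([170.69448219, 552.89322132, 373.89241146]), 'attitude': array([[ 0.40123806,  0.88473271,  0.23718357],
       [ 0.91597187, -0.38701997, -0.10588235],
       [-0.0018828 ,  0.25973751, -0.96567742]])}
```

View pics/top0.png

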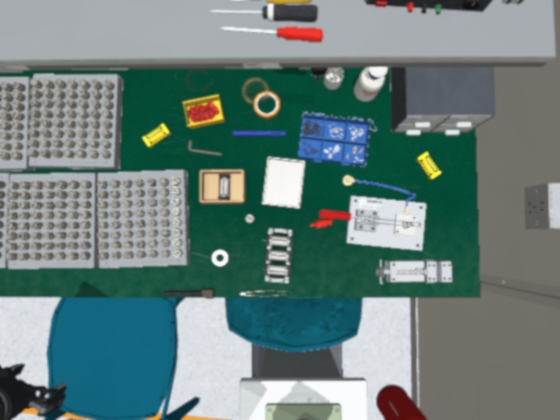

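The top view shows the track at (279,256), the carton with the new roller at (222,186), the pale scrap tray at (284,182) and the red lever near (335,214). Next I'll set up the pixel-to-world helpers and take an enlarged crop.

```bash
cat > h.py <<'E'
import numpy as np, cv2
from bench import r,get_image,camera_params
def K(p): 
    f=210/np.tan(np.radians(p['fovy']/2)); return np.array([[f,0,p['cx']],[0,f,p['cy']],[0,0,1]])
def pix2w(p,uv,z):
    q=cv2.undistortPoints(np.array(uv,float).reshape(-1,1,2),K(p),p['dist_coeffs'])[:,0]
    d=np.c_[q,np.ones(len(q))]@p['attitude'].T; c=p['position']
    return c+d*((z-c[2])/d[:,2])[:,None]
def w2pix(p,X):
    R=p['attitude'].T
    return cv2.projectPoints(np.array(X,float).reshape(-1,1,3),cv2.Rodrigues(R)[0],-R@p['position'],K(p),p['dist_coeffs'])[0][:,0]
def to_tool(dw):
    "world shift -> tool axes"
    return r.get_state()['eef_rot'].T@np.array(dw,float)
E
python3 - <<'E'
from h import *
p=camera_params("top")
im=cv2.imread("pics/top0.png")
c=im[130:310,190:350]; cv2.imwrite("pics/c1.png",cv2.resize(c,None,fx=3.3,fy=3.3,interpolation=cv2.INTER_CUBIC))
for n,uv,z in [("track",(279,256),40),("carton",(222,186),38),("tray",(284,182),20),("lever",(335,214),110),("lever2",(320,224),110)]:
    print(n,pix2w(p,uv,z))
E
```

```text
track [[462.59718391  58.3358281   40.        ]]
carton [[635.90036654 199.28208489  38.        ]]
tray [[647.59248183  45.57022307  20.        ]]
lever [[560.96687961 -71.9775223  110.        ]]
lever2 [[538.05713756 -37.28883535 110.        ]]
```

View pics/c1.png

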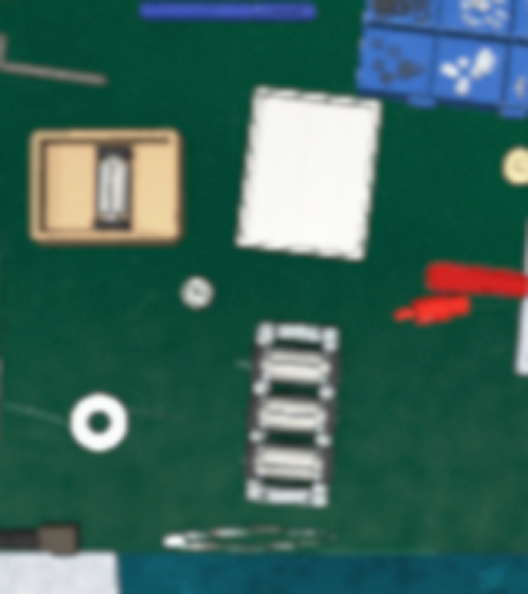

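The track is yawed about -3.4° and the tray about -7°. The carton is square, with its roller lying along x. Now I'll fly over the track with the hand aligned to it.

```bash
python3 -m crank '[{"delta_pos":[0,-374,-345],"delta_rot":[-20.3,0,0],"hand":-1},{"delta_pos":[0,-374,-345],"delta_rot":[-20.3,0,0],"hand":-1},{"delta_pos":[0,-374,-345],"delta_rot":[-20.3,0,0],"hand":-1},{"delta_pos":[0,-374,-345],"delta_rot":[-20.3,0,0],"hand":-1},{"delta_pos":[0,-374,-345],"delta_rot":[-20.3,0,0],"hand":-1},{"delta_pos":[0,-374,-345],"delta_rot":[-20.3,0,0],"hand":-1},{"delta_pos":[0,-374,-345],"delta_rot":[-20.3,0,0],"hand":-1},{"delta_pos":[0,-374,-345],"delta_rot":[-20.3,0,0],"hand":-1},{"delta_pos":[0,-374,-345],"delta_rot":[-20.3,0,0],"hand":-1},{"delta_pos":[0,-374,-345],"delta_rot":[-20.3,0,0],"hand":-1},{"delta_pos":[0,-374,-345],"delta_rot":[-20.3,0,0],"hand":-1},{"delta_pos":[0,-374,-345],"delta_rot":[-20.3,0,0],"hand":-1}]'
python3 - <<'E'
from bench import r
s=r.get_state();print(s['tcp_pos'],s['eef_rot'])
E
```

```text
time_s: 1.15
tcp_pos: [429.6, 70.8, 231.3]
eef_rot: [[0.0, -0.998, 0.06], [0.0, 0.06, 0.998], [-1.0, -0.0, 0.0]]
wrist_force: [0.3, 0.7, 0.1]
gripper_width: 85.3
[429.57135906  70.78049258 231.27480911] [[ 3.12725239e-04 -9.98220457e-01  5.96307143e-02]
 [ 1.97230797e-04  5.96307776e-02  9.98220482e-01]
 [-9.99999932e-01 -3.00407726e-04  2.15527866e-04]]
```

```bash
python3 -m crank '[{"delta_pos":[0,0,-12],"delta_rot":[0,0,0],"hand":1},{"delta_pos":[0,0,-12],"delta_rot":[0,0,0],"hand":1},{"delta_pos":[0,0,-12],"delta_rot":[0,0,0],"hand":1},{"delta_pos":[0,0,-12],"delta_rot":[0,0,0],"hand":1},{"delta_pos":[0,0,-12],"delta_rot":[0,0,0],"hand":1},{"delta_pos":[0,0,-12],"delta_rot":[0,0,0],"hand":1}]' 30
python3 - <<'E'
from h import *
import pickle
p=camera_params("wrist"); im=get_image("wrist"); pickle.dump(p,open("pics/w1.pkl","wb"))
cv2.imwrite("pics/w1.png",im[:,:,::-1]); print(p['position'],p['attitude'])
E
```

```text
time_s: 1.65
tcp_pos: [428.4, 62.0, 231.2]
eef_rot: [[-0.0, -0.998, 0.057], [0.0, 0.057, 0.998], [-1.0, 0.0, 0.0]]
wrist_force: [-0.2, -0.2, -0.3]
gripper_width: 12.3
[362.61704932  65.98301783 374.87035161] [[ 5.62430130e-02  9.64073282e-01  2.59614003e-01]
 [ 9.98416855e-01 -5.44939382e-02 -1.39353896e-02]
 [ 7.12652620e-04  2.59986764e-01 -9.65611917e-01]]
```

View pics/w1.png

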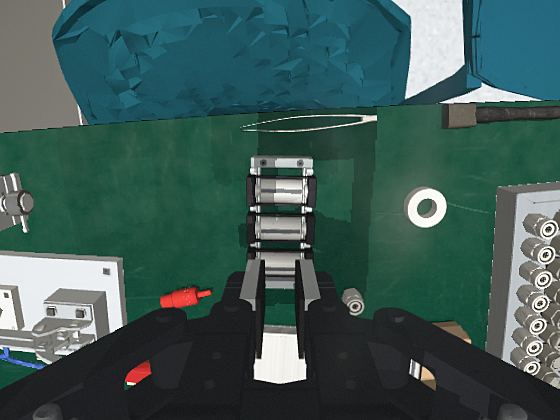

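The wrist view shows two rollers clearly at rows 191 and 228 (blocks at columns 247–315) and the third partly hidden behind the fingers. The seams are faint.

```bash
python3 - <<'E'
from h import *
import pickle
p=pickle.load(open("pics/w1.pkl","rb"))
im=cv2.imread("pics/w1.png"); c=cv2.resize(im[140:290,220:345],None,fx=4.8,fy=4,interpolation=cv2.INTER_CUBIC)
cv2.imwrite("pics/w1c.png",c)
P=pix2w(p,[(248,177),(248,206),(316,177),(316,206),(246,214),(246,243),(315,213),(315,242)],41)
print(P.round(1)); print(P[:4].mean(0),P[4:].mean(0))
pt=camera_params("top")
def c2p(u,v): return (190+u/3.3,130+v/3.3)
# crop c1 track frame corners outer, z28
print(pix2w(pt,[c2p(258,323),c2p(339,327),c2p(247,502),c2p(328,508)],28).round(1))
print("tray",pix2w(pt,[c2p(257,87),c2p(381,99),c2p(237,244),c2p(362,259)],20).round(1))
print("carton",pix2w(pt,[c2p(31,130),c2p(182,130),c2p(31,243),c2p(182,243)],38).round(1))
print("newroller",pix2w(pt,[c2p(97,146),c2p(131,146),c2p(97,230),c2p(131,230)],26).round(1))
E
```

```text
[[413.7  34.8  41. ]
 [440.4  32.8  41. ]
 [417.1  96.   41. ]
 [443.9  95.1  41. ]
 [447.9  30.3  41. ]
 [476.1  28.1  41. ]
 [450.5  94.   41. ]
 [478.8  93.1  41. ]]
[428.77747015  64.6828561   41.        ] [463.32401656  61.37806131  41.        ]
[[532.   85.2  28. ]
 [528.7  24.2  28. ]
 [397.9  93.7  28. ]
 [393.3  33.1  28. ]]
tray [[713.   86.1  20. ]
 [703.2  -8.8  20. ]
 [592.4 101.5  20. ]
 [580.6   6.4  20. ]]
carton [[677.7 255.8  38. ]
 [677.1 141.9  38. ]
 [592.2 255.2  38. ]
 [591.8 141.7  38. ]]
newroller [[667.1 207.7  26. ]
 [667.  181.8  26. ]
 [603.  207.4  26. ]
 [602.9 181.6  26. ]]
```

View pics/w1c.png

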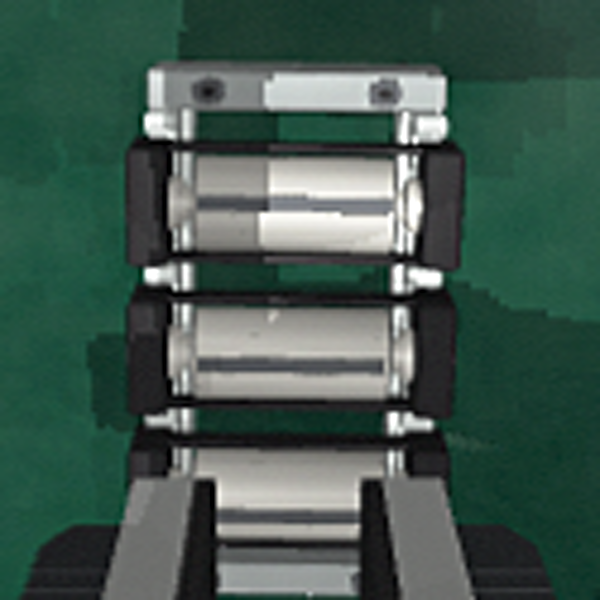

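Pocket 0 comes out at about (428.2, 64.6), pocket 1 at (463.9, 62.4) and pocket 2 at (499.8, 60.2), with the track yawed about -3.5°. The 36 mm spacing and 64 mm width both check out. I'll shut the fingers and lower them in front of roller 0.

```bash
python3 -m crank '[{"delta_pos":[40,32,0],"delta_rot":[0,0,0],"hand":1},{"delta_pos":[75,32,3],"delta_rot":[0,0,0],"hand":1},{"delta_pos":[110,32,6],"delta_rot":[0,0,0],"hand":1},{"delta_pos":[145,32,6],"delta_rot":[0,0,0],"hand":1},{"delta_pos":[170,32,6],"delta_rot":[0,0,0],"hand":1},{"delta_pos":[180,32,6],"delta_rot":[0,0,0],"hand":1},{"delta_pos":[180,32,6],"delta_rot":[0,0,0],"hand":1}]'
```

```text
time_s: 2.28
tcp_pos: [393.9, 69.5, 48.5]
eef_rot: [[-0.007, -0.998, 0.058], [0.0, 0.058, 0.998], [-1.0, 0.007, -0.0]]
wrist_force: [-0.0, 0.4, 0.5]
gripper_width: -0.4
```

```bash
python3 -m crank '[{"delta_pos":[5,0,-3],"delta_rot":[0,0,0],"hand":1},{"delta_pos":[8,0,-3],"delta_rot":[0,0,0],"hand":1},{"delta_pos":[8,0,-3],"delta_rot":[0,0,0],"hand":1},{"delta_pos":[8,0,-3],"delta_rot":[0,0,0],"hand":1}]'
```

```text
time_s: 2.62
tcp_pos: [397.9, 65.7, 44.2]
eef_rot: [[0.002, -0.998, 0.059], [-0.0, 0.059, 0.998], [-1.0, -0.002, 0.0]]
wrist_force: [0.4, 0.3, -0.2]
gripper_width: 0.0
```

```bash
python3 -m crank '[{"delta_pos":[0.5,0,0],"delta_rot":[0,0,0],"hand":1},{"delta_pos":[0.5,-12,0],"delta_rot":[0,0,0],"hand":1},{"delta_pos":[0.5,-36,0],"delta_rot":[0,0,0],"hand":1},{"delta_pos":[0.5,-60,0],"delta_rot":[0,0,0],"hand":1},{"delta_pos":[0.5,-84,0],"delta_rot":[0,0,0],"hand":1},{"delta_pos":[0.5,-108,0],"delta_rot":[0,0,0],"hand":1},{"delta_pos":[0.5,-130,0],"delta_rot":[0,0,0],"hand":1},{"delta_pos":[-20,-132,0],"delta_rot":[0,0,0],"hand":1},{"delta_pos":[-60,-115,0],"delta_rot":[0,0,0],"hand":1},{"delta_pos":[-100,-80,0],"delta_rot":[0,0,0],"hand":1},{"delta_pos":[-140,-50,0],"delta_rot":[0,0,0],"hand":1}]'
python3 - <<'E'
from h import *
import pickle
ims=[];ps=[]
for i in range(8):
    ps.append(camera_params("wrist")); ims.append(get_image("wrist"))
s=r.get_state(); print(s['time_s'],s['tcp_pos'],s['wrist_force'])
pickle.dump((ims,ps),open("pics/spin.pkl","wb"))
t=[]
for im,p in zip(ims,ps):
    uv=w2pix(p,[(428.2,64.6,44),(463.9,62.4,44),(499.8,60.2,44)])
    u,v=uv[1]; q=cv2.getRectSubPix(im,(110,190),(float(u),float(v)+5)); t.append(q)
print(uv)
o=np.vstack([np.hstack(t[:4]),np.hstack(t[4:])])
cv2.imwrite("pics/spin.png",cv2.resize(o,None,fx=1.55,fy=1.55)[:,:,::-1])
E
```

```text
time_s: 3.53
tcp_pos: [459.6, 61.8, 167.7]
eef_rot: [[-0.0, -0.998, 0.06], [0.0, 0.06, 0.998], [-1.0, 0.0, 0.0]]
wrist_force: [0.9, 0.4, 0.6]
gripper_width: -0.3
3.9333 [459.47217059  61.85737718 164.81882366] [-0.01824688 -0.63294853  0.07510241]
[[280.21012896 166.93156169]
 [280.05386074 215.68019677]
 [279.9220532  261.51240844]]
```

View pics/spin.png

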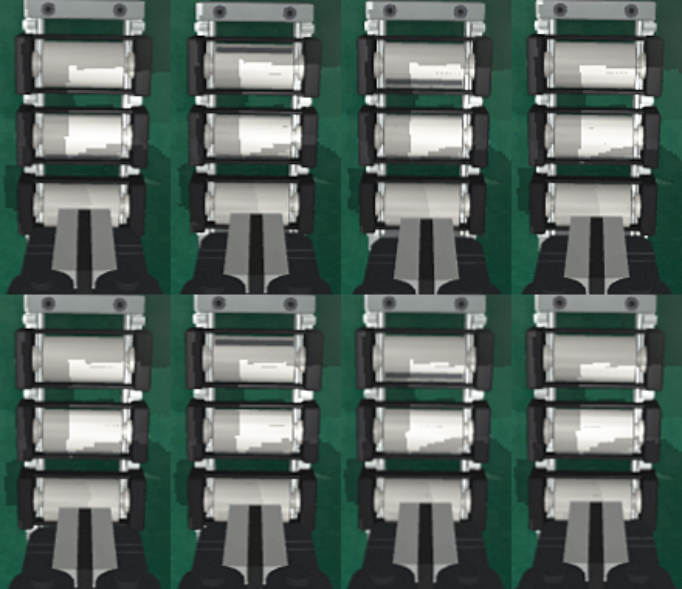

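Roller 0 runs on: its seam comes round about every 0.2 s. Rollers 1 and 2 show no seam, so I'll move back for an unobstructed view and compare the frames numerically.

```bash
python3 -m crank '[{"delta_pos":[0,20,0],"delta_rot":[0,0,0],"hand":1},{"delta_pos":[0,45,0],"delta_rot":[0,0,0],"hand":1},{"delta_pos":[0,45,0],"delta_rot":[0,0,0],"hand":1},{"delta_pos":[0,45,0],"delta_rot":[0,0,0],"hand":1}]'
python3 - <<'E'
from h import *
import pickle
C=[(428.2,64.6,44),(463.9,62.4,44),(499.8,60.2,44)]
t=[[],[],[]]
for i in range(10):
    p=camera_params("wrist"); im=get_image("wrist")
    for k,uv in enumerate(w2pix(p,C)):
        t[k].append(cv2.getRectSubPix(im,(60,36),tuple(map(float,uv))))
for k in range(3):
    a=np.array(t[k]).astype(float).mean(3); print(k,a.min(2 if 0 else 0).shape, np.abs(np.diff(a,axis=0)).mean((1,2)).round(1))
o=np.vstack([np.hstack(x) for x in t]); cv2.imwrite("pics/spin2.png",cv2.resize(o,None,fx=1.3,fy=2)[:,:,::-1])
print(w2pix(p,C))
E
```

```text
time_s: 4.27
tcp_pos: [413.8, 64.7, 164.7]
eef_rot: [[-0.003, -0.998, 0.059], [0.0, 0.059, 0.998], [-1.0, 0.003, -0.0]]
wrist_force: [0.7, -0.3, -1.2]
gripper_width: 0.1
0 (36, 60) [ 7.1  5.1 16.4 15.3  3.5  4.5 17.3 17.5  5.4]
1 (36, 60) [8.5 5.8 3.7 1.8 1.2 1.7 1.9 2.  1.8]
2 (36, 60) [6.5 4.4 2.6 1.5 1.1 1.4 1.4 1.4 1.5]
[[280.05983946 225.89972866]
 [279.9098216  270.56183643]
 [279.78403038 312.31041759]]
```

View pics/spin2.png

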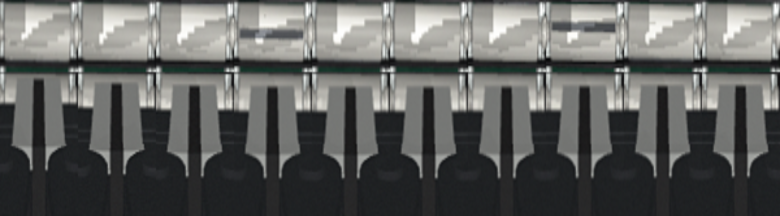

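I retreated the wrong way, so rollers 1 and 2 are still hidden. On the first pass the finger was probably still lagging over roller 2 as it slowed down and may have braked it. I'll brush again in the same direction, run well past the end this time, and watch from ahead.

```bash
python3 -m crank '[{"delta_pos":[35,17,0],"delta_rot":[0,0,0],"hand":1},{"delta_pos":[70,17,0],"delta_rot":[0,0,0],"hand":1},{"delta_pos":[100,17,0],"delta_rot":[0,0,0],"hand":1},{"delta_pos":[115,17,0],"delta_rot":[0,0,0],"hand":1},{"delta_pos":[118,17,0],"delta_rot":[0,0,0],"hand":1},{"delta_pos":[118,17,0],"delta_rot":[0,0,0],"hand":1},{"delta_pos":[118,17,0],"delta_rot":[0,0,0],"hand":1},{"delta_pos":[118,17,0],"delta_rot":[0,0,0],"hand":1}]'
```

```text
time_s: 5.43
tcp_pos: [399.9, 65.5, 49.8]
eef_rot: [[0.004, -0.998, 0.059], [-0.0, 0.059, 0.998], [-1.0, -0.004, -0.0]]
wrist_force: [-0.3, -0.1, 0.1]
gripper_width: 0.1
```

```bash
python3 -m crank '[{"delta_pos":[3,0,0],"delta_rot":[0,0,0],"hand":1},{"delta_pos":[3,0,0],"delta_rot":[0,0,0],"hand":1},{"delta_pos":[3,0,0],"delta_rot":[0,0,0],"hand":1}]'
```

```text
time_s: 5.68
tcp_pos: [398.6, 65.6, 45.8]
eef_rot: [[0.001, -0.998, 0.059], [-0.0, 0.059, 0.998], [-1.0, -0.001, 0.0]]
wrist_force: [-1.3, 0.4, 0.3]
gripper_width: -0.1
```

```bash
python3 -m crank '[{"delta_pos":[2.7,0,0],"delta_rot":[0,0,0],"hand":1},{"delta_pos":[2.7,0,0],"delta_rot":[0,0,0],"hand":1},{"delta_pos":[2.7,-12,0],"delta_rot":[0,0,0],"hand":1},{"delta_pos":[2.7,-37,0],"delta_rot":[0,0,0],"hand":1},{"delta_pos":[2.7,-62,0],"delta_rot":[0,0,0],"hand":1},{"delta_pos":[2.7,-87,0],"delta_rot":[0,0,0],"hand":1},{"delta_pos":[2.7,-112,0],"delta_rot":[0,0,0],"hand":1},{"delta_pos":[2.7,-137,0],"delta_rot":[0,0,0],"hand":1},{"delta_pos":[2.7,-158,0],"delta_rot":[0,0,0],"hand":1},{"delta_pos":[0,-165,0],"delta_rot":[0,0,0],"hand":1},{"delta_pos":[-35,-160,0],"delta_rot":[0,0,0],"hand":1},{"delta_pos":[-75,-150,0],"delta_rot":[0,0,0],"hand":1}]'
python3 -m crank '[{"delta_pos":[-35,10,0],"delta_rot":[0,0,0],"hand":1},{"delta_pos":[-70,30,0],"delta_rot":[0,0,0],"hand":1},{"delta_pos":[-90,45,0],"delta_rot":[0,0,0],"hand":1}]'
python3 - <<'E'
from h import *
C=[(428.2,64.6,44),(463.9,62.4,44),(499.8,60.2,44)]
t=[[],[],[]]
for i in range(9):
    p=camera_params("wrist"); im=get_image("wrist")
    for k,uv in enumerate(w2pix(p,C)):
        t[k].append(cv2.getRectSubPix(im,(60,40),tuple(map(float,uv))))
for k in range(3):
    a=np.array(t[k]).astype(float).mean(3); print(k,np.abs(np.diff(a,axis=0)).mean((1,2)).round(1))
o=np.vstack([np.hstack(x) for x in t]); cv2.imwrite("pics/spin3.png",cv2.resize(o,None,fx=1.4,fy=2)[:,:,::-1])
print(w2pix(p,C),r.get_state()['tcp_pos']); cv2.imwrite("pics/w3.png",im[:,:,::-1])
E
```

```text
time_s: 6.68
tcp_pos: [544.7, 56.6, 116.6]
eef_rot: [[-0.01, -0.998, 0.06], [0.001, 0.06, 0.998], [-1.0, 0.01, -0.0]]
wrist_force: [0.4, 0.5, 1.0]
gripper_width: 0.3
time_s: 6.93
tcp_pos: [503.0, 59.5, 214.2]
eef_rot: [[0.004, -0.998, 0.059], [-0.0, 0.059, 0.998], [-1.0, -0.004, 0.0]]
wrist_force: [0.0, -0.3, 0.4]
gripper_width: -0.4
0 [18.2 16.8  6.4 13.3 15.   7.8  5.2 13. ]
1 [14.4  8.7 11.7 17.5 15.4  6.4  4.6 11.7]
2 [9.  7.4 7.3 6.8 5.6 4.9 4.  2.8]
[[280.15444444 107.21397482]
 [280.01612449 152.32433917]
 [279.89802673 195.45866736]] [502.15238323  59.33561043 208.33639493]
```

View pics/spin3.png

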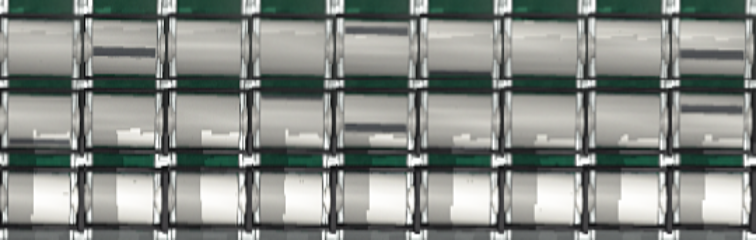

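Rollers 0 and 1 now clearly spin, while roller 2 stands still with its seam turned out of sight. Roller 2 is therefore the bad one. I'll check its outline against my pose estimate before grasping.

```bash
python3 - <<'E'
from h import *
p=camera_params("wrist"); im=get_image("wrist")[:,:,::-1].copy()
u0,v0,S=225,80,5
c=cv2.resize(im[v0:v0+150,u0:u0+115],None,fx=S,fy=4,interpolation=cv2.INTER_CUBIC)
a=np.radians(-3.5); ex=np.array([np.cos(a),np.sin(a),0]); ey=np.array([-np.sin(a),np.cos(a),0])
for C in [(428.2,64.6,41),(463.9,62.4,41),(499.8,60.2,41)]:
    q=w2pix(p,[np.array(C)+14*i*ex+32*j*ey for i,j in((-1,-1),(1,-1),(1,1),(-1,1))])
    q=(q-[u0,v0]+.5)*[S,4]; cv2.polylines(c,[q.round().astype(int)],True,(0,0,255),1)
cv2.imwrite("pics/ov.png",c); print(r.get_state()['tcp_pos'],r.get_state()['time_s'])
E
```

```text
[502.33319219  59.34980345 208.58941466] 7.4333
```

View pics/ov.png

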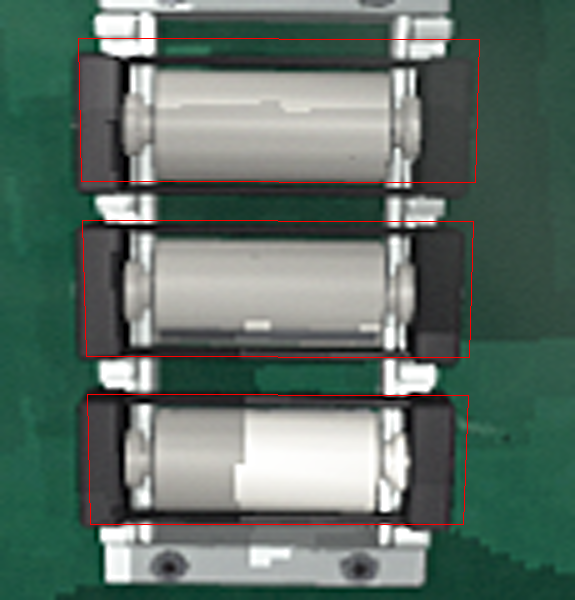

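My outline sits about 1.8 mm too far in +y at roller 2, while x fits. I'll grasp at (500.5, 58.4): open, descend, then check.

```bash
python3 -m crank '[{"delta_pos":[10,2,-1],"delta_rot":[0,0,0],"hand":-1},{"delta_pos":[35,2,-1],"delta_rot":[0,0,0],"hand":-1},{"delta_pos":[65,2,-1],"delta_rot":[0,0,0],"hand":-1},{"delta_pos":[95,2,-1],"delta_rot":[0,0,0],"hand":-1},{"delta_pos":[125,2,-1],"delta_rot":[0,0,0],"hand":-1},{"delta_pos":[140,2,-1],"delta_rot":[0,0,0],"hand":-1},{"delta_pos":[150,2,-1],"delta_rot":[0,0,0],"hand":-1},{"delta_pos":[165,2,-1],"delta_rot":[0,0,0],"hand":-1},{"delta_pos":[180,2,-1],"delta_rot":[0,0,0],"hand":-1},{"delta_pos":[192,2,-1],"delta_rot":[0,0,0],"hand":-1},{"delta_pos":[196,2,-1],"delta_rot":[0,0,0],"hand":-1},{"delta_pos":[196,2,-1],"delta_rot":[0,0,0],"hand":-1}]' 50
python3 -m crank '[{"delta_pos":[0,0,0],"delta_rot":[0,0,0],"hand":-1},{"delta_pos":[0,0,0],"delta_rot":[0,0,0],"hand":-1}]'
```

```text
time_s: 8.43
tcp_pos: [499.9, 58.5, 13.1]
eef_rot: [[-0.002, -0.998, 0.059], [0.0, 0.059, 0.998], [-1.0, 0.002, -0.0]]
wrist_force: [0.2, 0.5, -0.7]
gripper_width: 85.4
time_s: 8.6
tcp_pos: [501.9, 58.4, 15.2]
eef_rot: [[0.002, -0.998, 0.059], [-0.0, 0.059, 0.998], [-1.0, -0.002, 0.0]]
wrist_force: [0.9, 0.3, -0.2]
gripper_width: 85.6
```

```bash
python3 -m crank '[{"delta_pos":[0,0,0],"delta_rot":[0,0,0],"hand":1},{"delta_pos":[0,0,0],"delta_rot":[0,0,0],"hand":1},{"delta_pos":[0,0,0],"delta_rot":[0,0,0],"hand":1},{"delta_pos":[0,0,0],"delta_rot":[0,0,0],"hand":1},{"delta_pos":[0,0,0],"delta_rot":[0,0,0],"hand":1},{"delta_pos":[0,0,0],"delta_rot":[0,0,0],"hand":1}]' 50
```

```text
time_s: 9.1
tcp_pos: [502.0, 58.5, 15.5]
eef_rot: [[0.002, -0.998, 0.059], [-0.0, 0.059, 0.998], [-1.0, -0.002, -0.0]]
wrist_force: [-1.4, -0.1, 5.7]
gripper_width: 63.1
```

The grip measures 63 mm on the blocks. I'll lift it, carry it to the tray and turn it 94° so the roller lies along the tray's x, which leaves the fingers room inside the walls.

```bash
python3 -m crank '[{"delta_pos":[-3,0,0],"delta_rot":[0,0,0],"hand":1},{"delta_pos":[-8,0,0],"delta_rot":[0,0,0],"hand":1},{"delta_pos":[-15,0,0],"delta_rot":[0,0,0],"hand":1},{"delta_pos":[-25,0,0],"delta_rot":[0,0,0],"hand":1},{"delta_pos":[-45,0,0],"delta_rot":[0,0,0],"hand":1},{"delta_pos":[-70,0,0],"delta_rot":[0,0,0],"hand":1},{"delta_pos":[-85,0,0],"delta_rot":[0,0,0],"hand":1},{"delta_pos":[-90,0,0],"delta_rot":[0,0,0],"hand":1},{"delta_pos":[-90,0,0],"delta_rot":[0,0,0],"hand":1},{"delta_pos":[-90,0,0],"delta_rot":[0,0,0],"hand":1}]'
python3 - <<'E'
from h import *
import pickle
p=camera_params("wrist");im=get_image("wrist");cv2.imwrite("pics/hold_bad.png",im[:,:,::-1]);pickle.dump(p,open("pics/hold_bad.pkl","wb"))
E
python3 -m crank '[{"delta_pos":[0,-8,0],"delta_rot":[5,0,0],"hand":1},{"delta_pos":[0,-20,0],"delta_rot":[12,0,0],"hand":1},{"delta_pos":[0,-36,-1],"delta_rot":[19,0,0],"hand":1},{"delta_pos":[0,-54,-1],"delta_rot":[26,0,0],"hand":1},{"delta_pos":[0,-72,-2],"delta_rot":[33,0,0],"hand":1},{"delta_pos":[0,-90,-2],"delta_rot":[40,0,0],"hand":1},{"delta_pos":[0,-108,-3],"delta_rot":[47,0,0],"hand":1},{"delta_pos":[0,-124,-3],"delta_rot":[54,0,0],"hand":1},{"delta_pos":[0,-136,-4],"delta_rot":[61,0,0],"hand":1},{"delta_pos":[0,-142,-4],"delta_rot":[68,0,0],"hand":1},{"delta_pos":[0,-146,-4],"delta_rot":[75,0,0],"hand":1},{"delta_pos":[0,-146,-4],"delta_rot":[82,0,0],"hand":1}]'
python3 -m crank '[{"delta_pos":[0,0,0],"delta_rot":[6,0,0],"hand":1},{"delta_pos":[0,0,0],"delta_rot":[12,0,0],"hand":1},{"delta_pos":[0,0,0],"delta_rot":[12,0,0],"hand":1},{"delta_pos":[0,0,0],"delta_rot":[12,0,0],"hand":1},{"delta_pos":[0,0,0],"delta_rot":[12,0,0],"hand":1}]'
```

```text
time_s: 9.93
tcp_pos: [500.5, 58.5, 104.2]
eef_rot: [[-0.0, -0.998, 0.059], [-0.0, 0.059, 0.998], [-1.0, 0.0, -0.0]]
wrist_force: [-0.3, -0.7, -1.9]
gripper_width: 63.2
time_s: 10.98
tcp_pos: [645.8, 45.7, 101.7]
eef_rot: [[-0.003, -0.074, 0.997], [0.0, 0.997, 0.074], [-1.0, 0.0, -0.003]]
wrist_force: [-0.7, -0.3, -1.5]
gripper_width: 62.9
time_s: 11.4
tcp_pos: [645.6, 45.8, 103.0]
eef_rot: [[-0.002, 0.127, 0.992], [0.0, 0.992, -0.127], [-1.0, -0.0, -0.002]]
wrist_force: [-0.4, -0.0, -1.5]
gripper_width: 63.0
```

```bash
python3 - <<'E'
from h import *
p=camera_params("wrist");im=get_image("wrist")[:,:,::-1].copy()
a=np.radians(-7.3); ex=np.array([np.cos(a),np.sin(a),0]); ey=np.array([-np.sin(a),np.cos(a),0])
q=w2pix(p,[np.array([647.3,46.3,20])+59*i*ex+46*j*ey for i,j in((-1,-1),(1,-1),(1,1),(-1,1))])
cv2.polylines(im,[q.round().astype(int)],True,(0,0,255),1)
cv2.imwrite("pics/tray.png",im)
E
```

```text
(no output)
```

View pics/tray.png

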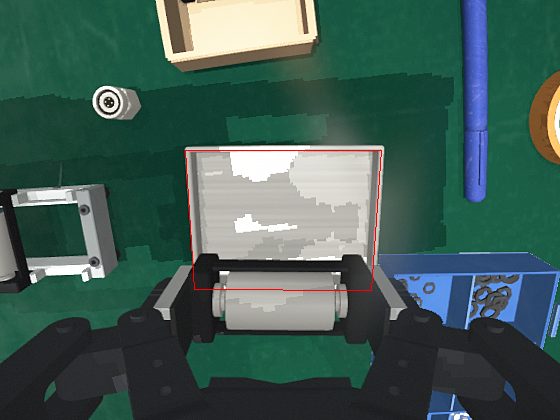

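The tray outline matches the prediction to about 1 mm and the roller is held level. Lowering it now.

```bash
python3 -m crank '[{"delta_pos":[10,0,0],"delta_rot":[0,0,0],"hand":1},{"delta_pos":[30,0,0],"delta_rot":[0,0,0],"hand":1},{"delta_pos":[55,0,0],"delta_rot":[0,0,0],"hand":1},{"delta_pos":[75,0,0],"delta_rot":[0,0,0],"hand":1},{"delta_pos":[87,0,0],"delta_rot":[0,0,0],"hand":1},{"delta_pos":[94,0,0],"delta_rot":[0,0,0],"hand":1},{"delta_pos":[98,0,0],"delta_rot":[0,0,0],"hand":1},{"delta_pos":[100,0,0],"delta_rot":[0,0,0],"hand":1},{"delta_pos":[101,0,0],"delta_rot":[0,0,0],"hand":1},{"delta_pos":[101,0,0],"delta_rot":[0,0,0],"hand":1},{"delta_pos":[101,0,0],"delta_rot":[0,0,0],"hand":1}]'
```

```text
time_s: 12.37
tcp_pos: [647.4, 45.8, 4.5]
eef_rot: [[0.002, 0.129, 0.992], [-0.0, 0.992, -0.129], [-1.0, 0.0, 0.002]]
wrist_force: [-0.3, -0.5, -1.2]
gripper_width: 62.9
```

```bash
python3 -m crank '[{"delta_pos":[1,0,0],"delta_rot":[0,0,0],"hand":1},{"delta_pos":[2,0,0],"delta_rot":[0,0,0],"hand":1},{"delta_pos":[3,0,0],"delta_rot":[0,0,0],"hand":1},{"delta_pos":[3,0,0],"delta_rot":[0,0,0],"hand":1},{"delta_pos":[3,0,0],"delta_rot":[0,0,0],"hand":1}]'
python3 -m crank '[{"delta_pos":[1,0,0],"delta_rot":[0,0,0],"hand":1},{"delta_pos":[2,0,0],"delta_rot":[0,0,0],"hand":1},{"delta_pos":[2,0,0],"delta_rot":[0,0,0],"hand":1},{"delta_pos":[2,0,0],"delta_rot":[0,0,0],"hand":1}]'
```

```text
time_s: 12.78
tcp_pos: [646.2, 45.8, 0.2]
eef_rot: [[-0.0, 0.129, 0.992], [-0.0, 0.992, -0.129], [-1.0, -0.0, -0.0]]
wrist_force: [0.4, -0.3, -1.1]
gripper_width: 63.0
time_s: 13.12
tcp_pos: [646.2, 45.8, -1.9]
eef_rot: [[-0.0, 0.129, 0.992], [0.0, 0.992, -0.129], [-1.0, -0.0, -0.0]]
wrist_force: [0.3, 0.4, -1.1]
gripper_width: 63.0
```

```bash
python3 -m crank '[{"delta_pos":[1,0,0],"delta_rot":[0,0,0],"hand":1},{"delta_pos":[1,0,0],"delta_rot":[0,0,0],"hand":1},{"delta_pos":[1,0,0],"delta_rot":[0,0,0],"hand":1}]'
python3 -m crank '[{"delta_pos":[0,0,0],"delta_rot":[0,0,0],"hand":-0.65},{"delta_pos":[0,0,0],"delta_rot":[0,0,0],"hand":-0.65},{"delta_pos":[0,0,0],"delta_rot":[0,0,0],"hand":-0.65},{"delta_pos":[0,0,0],"delta_rot":[0,0,0],"hand":-0.65}]'
```

```text
time_s: 13.37
tcp_pos: [646.6, 45.8, -2.4]
eef_rot: [[0.0, 0.129, 0.992], [-0.0, 0.992, -0.129], [-1.0, -0.0, 0.0]]
wrist_force: [-0.2, 0.7, 1.5]
gripper_width: 63.4
time_s: 13.7
tcp_pos: [646.6, 45.8, -2.6]
eef_rot: [[0.0, 0.129, 0.992], [-0.0, 0.992, -0.129], [-1.0, 0.0, 0.0]]
wrist_force: [-0.1, 0.5, -0.3]
gripper_width: 70.0
```

The bad roller is down and released. I'll rise straight up, then go above the carton with the jaws turned to world y.

```bash
python3 -m crank '[{"delta_pos":[-3,0,0],"delta_rot":[0,0,0],"hand":-0.65},{"delta_pos":[-10,0,0],"delta_rot":[0,0,0],"hand":-0.65},{"delta_pos":[-22,0,0],"delta_rot":[0,0,0],"hand":-0.65},{"delta_pos":[-45,0,0],"delta_rot":[0,0,0],"hand":-0.65},{"delta_pos":[-75,0,0],"delta_rot":[0,0,0],"hand":-0.65},{"delta_pos":[-105,0,0],"delta_rot":[0,0,0],"hand":-0.4},{"delta_pos":[-130,0,0],"delta_rot":[0,0,0],"hand":-0.4},{"delta_pos":[-150,0,0],"delta_rot":[0,0,0],"hand":-0.4}]'
python3 -m crank '[{"delta_pos":[0,10,-2],"delta_rot":[-7,0,0],"hand":-0.4},{"delta_pos":[0,25,-5],"delta_rot":[-14,0,0],"hand":-0.4},{"delta_pos":[0,40,-8],"delta_rot":[-21,0,0],"hand":-0.4},{"delta_pos":[0,55,-11],"delta_rot":[-28,0,0],"hand":-0.4},{"delta_pos":[0,70,-15],"delta_rot":[-35,0,0],"hand":-0.4},{"delta_pos":[0,85,-18],"delta_rot":[-42,0,0],"hand":-0.4},{"delta_pos":[0,100,-21],"delta_rot":[-49,0,0],"hand":-0.4},{"delta_pos":[0,115,-24],"delta_rot":[-56,0,0],"hand":-0.4},{"delta_pos":[0,128,-27],"delta_rot":[-63,0,0],"hand":-0.4},{"delta_pos":[0,138,-29],"delta_rot":[-70,0,0],"hand":-0.4},{"delta_pos":[0,144,-31],"delta_rot":[-77,0,0],"hand":-0.4},{"delta_pos":[0,146,-31],"delta_rot":[-84,0,0],"hand":-0.4}]'
python3 -m crank '[{"delta_pos":[0,0,0],"delta_rot":[-7,0,0],"hand":-0.4},{"delta_pos":[0,0,0],"delta_rot":[-13.4,0,0],"hand":-0.4},{"delta_pos":[0,0,0],"delta_rot":[-13.4,0,0],"hand":-0.4},{"delta_pos":[0,0,0],"delta_rot":[-13.4,0,0],"hand":-0.4},{"delta_pos":[0,0,0],"delta_rot":[-13.4,0,0],"hand":-0.4}]'
python3 - <<'E'
from h import *
p=camera_params("wrist");im=get_image("wrist")[:,:,::-1].copy()
X=lambda c,a,b,z:[(c[0]+i*a,c[1]+j*b,z) for i,j in((-1,-1),(1,-1),(1,1),(-1,1))]
for c,a,b,z in[((634.7,198.7),39,53,38),((635,194.6),32,14,25.5)]:
    cv2.polylines(im,[w2pix(p,X(c,a,b,z)).round().astype(int)],True,(0,0,255),1)
cv2.imwrite("pics/carton.png",im); print(r.get_state()['tcp_pos'])
pt=camera_params("top")
print(pix2w(pt,[(190+197/3.3,130+292/3.3),(190+99/3.3,130+422/3.3)],20))
E
```

```text
time_s: 14.37
tcp_pos: [647.9, 45.8, 151.9]
eef_rot: [[0.005, 0.129, 0.992], [-0.0, 0.992, -0.129], [-1.0, 0.0, 0.005]]
wrist_force: [1.1, 0.5, -0.3]
gripper_width: 59.7
time_s: 15.37
tcp_pos: [634.4, 196.1, 148.9]
eef_rot: [[0.002, -0.974, 0.225], [0.001, 0.225, 0.974], [-1.0, -0.001, 0.001]]
wrist_force: [-0.1, -1.0, -0.0]
gripper_width: 59.9
time_s: 15.78
tcp_pos: [634.7, 194.6, 148.1]
eef_rot: [[0.001, -1.0, 0.003], [0.0, 0.003, 1.0], [-1.0, -0.001, 0.0]]
wrist_force: [0.6, -0.8, 0.0]
gripper_width: 59.5
[634.61791868 194.55071226 147.88273506]
[[555.90701075 131.92513501  20.        ]
 [457.60306253 206.12613339  20.        ]]
```

View pics/carton.png

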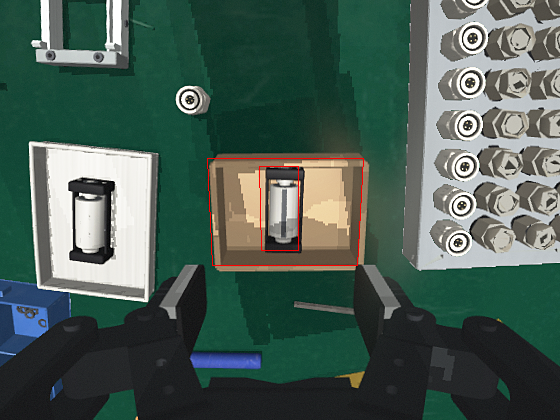

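The view confirms the bad roller lies flat in the tray. The new roller sits about 3 mm further +y than drawn, so at y≈197.4. I'll narrow the jaws to 46 mm and descend into the carton.

```bash
python3 -m crank '[{"delta_pos":[10,-0.8,2.8],"delta_rot":[0,0,0],"hand":-0.08},{"delta_pos":[35,-0.8,2.8],"delta_rot":[0,0,0],"hand":-0.08},{"delta_pos":[65,-0.8,2.8],"delta_rot":[0,0,0],"hand":-0.08},{"delta_pos":[90,-0.8,2.8],"delta_rot":[0,0,0],"hand":-0.08},{"delta_pos":[108,-0.8,2.8],"delta_rot":[0,0,0],"hand":-0.08},{"delta_pos":[120,-0.8,2.8],"delta_rot":[0,0,0],"hand":-0.08},{"delta_pos":[130,-0.8,2.8],"delta_rot":[0,0,0],"hand":-0.08},{"delta_pos":[136,-0.8,2.8],"delta_rot":[0,0,0],"hand":-0.08},{"delta_pos":[139,-0.8,2.8],"delta_rot":[0,0,0],"hand":-0.08},{"delta_pos":[140,-0.8,2.8],"delta_rot":[0,0,0],"hand":-0.08},{"delta_pos":[140,-0.8,2.8],"delta_rot":[0,0,0],"hand":-0.08},{"delta_pos":[140,-0.8,2.8],"delta_rot":[0,0,0],"hand":-0.08}]' 40
python3 -m crank '[{"delta_pos":[0,0,0],"delta_rot":[0,0,0],"hand":-0.08},{"delta_pos":[0,0,0],"delta_rot":[0,0,0],"hand":-0.08},{"delta_pos":[0,0,0],"delta_rot":[0,0,0],"hand":-0.08}]'
```

```text
time_s: 16.83
tcp_pos: [636.3, 197.6, 8.5]
eef_rot: [[0.002, -1.0, 0.0], [0.0, 0.0, 1.0], [-1.0, -0.002, 0.0]]
wrist_force: [-0.5, -0.3, -0.7]
gripper_width: 46.2
time_s: 17.08
tcp_pos: [635.6, 197.5, 7.9]
eef_rot: [[0.001, -1.0, 0.0], [0.0, 0.0, 1.0], [-1.0, -0.001, 0.0]]
wrist_force: [0.3, -0.5, 0.7]
gripper_width: 46.1
```

Settled at z≈7.9. I'll close the jaws, then lift.

```bash
python3 -m crank '[{"delta_pos":[1,0,0],"delta_rot":[0,0,0],"hand":1},{"delta_pos":[1,0,0],"delta_rot":[0,0,0],"hand":1},{"delta_pos":[1,0,0],"delta_rot":[0,0,0],"hand":1},{"delta_pos":[1,0,0],"delta_rot":[0,0,0],"hand":1},{"delta_pos":[1,0,0],"delta_rot":[0,0,0],"hand":1},{"delta_pos":[1,0,0],"delta_rot":[0,0,0],"hand":1}]' 40
python3 -m crank '[{"delta_pos":[-3,0,0],"delta_rot":[0,0,0],"hand":1},{"delta_pos":[-8,0,0],"delta_rot":[0,0,0],"hand":1},{"delta_pos":[-18,0,0],"delta_rot":[0,0,0],"hand":1},{"delta_pos":[-35,0,0],"delta_rot":[0,0,0],"hand":1},{"delta_pos":[-60,0,0],"delta_rot":[0,0,0],"hand":1},{"delta_pos":[-78,0,0],"delta_rot":[0,0,0],"hand":1},{"delta_pos":[-85,0,0],"delta_rot":[0,0,0],"hand":1},{"delta_pos":[-85,0,0],"delta_rot":[0,0,0],"hand":1}]'
python3 - <<'E'
from h import *
im=get_image("wrist");cv2.imwrite("pics/hold1.png",im[150:420,80:480,::-1])
E
```

```text
time_s: 17.58
tcp_pos: [635.6, 197.5, 6.6]
eef_rot: [[0.001, -1.0, 0.0], [0.0, 0.0, 1.0], [-1.0, -0.001, 0.0]]
wrist_force: [0.6, -0.5, 2.2]
gripper_width: 26.7
time_s: 18.25
tcp_pos: [637.3, 197.8, 94.6]
eef_rot: [[0.006, -1.0, 0.0], [0.001, 0.0, 1.0], [-1.0, -0.006, 0.001]]
wrist_force: [0.2, -0.3, -1.6]
gripper_width: 26.8
```

View pics/hold1.png

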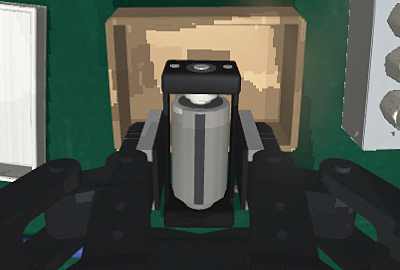

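The new roller is held level and centred (views so far: 10). Next I'll carry it to the free mat spot at (515, 165) and lower it.

```bash
python3 -m crank '[{"delta_pos":[0,12,-3],"delta_rot":[0,0,0],"hand":1},{"delta_pos":[0,35,-9],"delta_rot":[0,0,0],"hand":1},{"delta_pos":[0,65,-17],"delta_rot":[0,0,0],"hand":1},{"delta_pos":[0,92,-25],"delta_rot":[0,0,0],"hand":1},{"delta_pos":[10,112,-30],"delta_rot":[0,0,0],"hand":1},{"delta_pos":[30,120,-32.5],"delta_rot":[0,0,0],"hand":1},{"delta_pos":[52,120,-32.5],"delta_rot":[0,0,0],"hand":1},{"delta_pos":[68,120,-32.5],"delta_rot":[0,0,0],"hand":1},{"delta_pos":[78,120,-32.5],"delta_rot":[0,0,0],"hand":1},{"delta_pos":[83,120,-32.5],"delta_rot":[0,0,0],"hand":1},{"delta_pos":[85,120,-32.5],"delta_rot":[0,0,0],"hand":1},{"delta_pos":[85,120,-32.5],"delta_rot":[0,0,0],"hand":1}]'
python3 -m crank '[{"delta_pos":[0,0,0],"delta_rot":[0,0,0],"hand":1},{"delta_pos":[0.5,0,0],"delta_rot":[0,0,0],"hand":1},{"delta_pos":[1,0,0],"delta_rot":[0,0,0],"hand":1},{"delta_pos":[1,0,0],"delta_rot":[0,0,0],"hand":1}]'
```

```text
time_s: 19.3
tcp_pos: [515.2, 164.9, 5.8]
eef_rot: [[-0.001, -1.0, 0.0], [-0.0, 0.0, 1.0], [-1.0, 0.001, -0.0]]
wrist_force: [0.1, 1.1, -1.4]
gripper_width: 26.8
time_s: 19.63
tcp_pos: [515.8, 165.0, 5.9]
eef_rot: [[0.001, -1.0, 0.0], [0.0, 0.0, 1.0], [-1.0, -0.001, 0.0]]
wrist_force: [0.3, 0.3, -1.6]
gripper_width: 26.8
```

```bash
python3 -m crank '[{"delta_pos":[1,0,0],"delta_rot":[0,0,0],"hand":1},{"delta_pos":[2,0,0],"delta_rot":[0,0,0],"hand":1},{"delta_pos":[3,0,0],"delta_rot":[0,0,0],"hand":1},{"delta_pos":[3,0,0],"delta_rot":[0,0,0],"hand":1},{"delta_pos":[3,0,0],"delta_rot":[0,0,0],"hand":1}]'
python3 -m crank '[{"delta_pos":[0.7,0,0],"delta_rot":[0,0,0],"hand":1},{"delta_pos":[0.7,0,0],"delta_rot":[0,0,0],"hand":1},{"delta_pos":[0.7,0,0],"delta_rot":[0,0,0],"hand":1}]'
```

```text
time_s: 20.05
tcp_pos: [515.1, 164.9, 2.1]
eef_rot: [[-0.0, -1.0, 0.0], [-0.0, 0.0, 1.0], [-1.0, 0.0, -0.0]]
wrist_force: [0.6, -0.3, -2.2]
gripper_width: 27.0
time_s: 20.3
tcp_pos: [515.2, 164.9, 2.0]
eef_rot: [[-0.0, -1.0, 0.0], [-0.0, 0.0, 1.0], [-1.0, 0.0, -0.0]]
wrist_force: [-2.3, -1.8, 3.7]
gripper_width: 26.5
```

Contact with the mat is felt at TCP z 2.0, as expected. I'll release, rise, turn 90° and open wide.

```bash
python3 -m crank '[{"delta_pos":[0,0,0],"delta_rot":[0,0,0],"hand":-0.1},{"delta_pos":[0,0,0],"delta_rot":[0,0,0],"hand":-0.1},{"delta_pos":[0,0,0],"delta_rot":[0,0,0],"hand":-0.1},{"delta_pos":[0,0,0],"delta_rot":[0,0,0],"hand":-0.1},{"delta_pos":[-5,0,0],"delta_rot":[0,0,0],"hand":-0.1},{"delta_pos":[-20,0,0],"delta_rot":[0,0,0],"hand":-0.1},{"delta_pos":[-45,0,0],"delta_rot":[0,0,0],"hand":-0.1},{"delta_pos":[-70,0,0],"delta_rot":[0,0,0],"hand":-1},{"delta_pos":[-80,0,0],"delta_rot":[0,0,0],"hand":-1}]'
python3 -m crank '[{"delta_pos":[0,0,0],"delta_rot":[7,0,0],"hand":-1},{"delta_pos":[0,0,0],"delta_rot":[14,0,0],"hand":-1},{"delta_pos":[0,0,0],"delta_rot":[21,0,0],"hand":-1},{"delta_pos":[0,0,0],"delta_rot":[28,0,0],"hand":-1},{"delta_pos":[0,0,0],"delta_rot":[35,0,0],"hand":-1},{"delta_pos":[0,0,0],"delta_rot":[42,0,0],"hand":-1},{"delta_pos":[0,0,0],"delta_rot":[49,0,0],"hand":-1},{"delta_pos":[0,0,0],"delta_rot":[56,0,0],"hand":-1},{"delta_pos":[0,0,0],"delta_rot":[63,0,0],"hand":-1},{"delta_pos":[0,0,0],"delta_rot":[70,0,0],"hand":-1},{"delta_pos":[0,0,0],"delta_rot":[77,0,0],"hand":-1},{"delta_pos":[0,0,0],"delta_rot":[84,0,0],"hand":-1}]'
python3 -m crank '[{"delta_pos":[0,0,0],"delta_rot":[6,0,0],"hand":-1},{"delta_pos":[0,0,0],"delta_rot":[6,0,0],"hand":-1},{"delta_pos":[0,0,0],"delta_rot":[6,0,0],"hand":-1}]'
python3 - <<'E'
from h import *
p=camera_params("wrist");im=get_image("wrist")[:,:,::-1].copy()
c=(515.2,164.9)
q=w2pix(p,[(c[0]+i*32,c[1]+j*14,21) for i,j in((-1,-1),(1,-1),(1,1),(-1,1))])
cv2.polylines(im,[q.round().astype(int)],True,(0,0,255),1)
cv2.imwrite("pics/mat.png",im); s=r.get_state();print(s['tcp_pos'],s['gripper_width'])
E
```

```text
time_s: 21.05
tcp_pos: [517.7, 165.4, 85.2]
eef_rot: [[0.006, -1.0, 0.0], [0.001, 0.0, 1.0], [-1.0, -0.006, 0.001]]
wrist_force: [1.7, 0.3, 0.3]
gripper_width: 69.8
time_s: 22.05
tcp_pos: [515.0, 164.9, 81.2]
eef_rot: [[-0.0, -0.098, 0.995], [-0.0, 0.995, 0.098], [-1.0, -0.0, -0.0]]
wrist_force: [-0.0, -0.2, -0.7]
gripper_width: 85.3
time_s: 22.3
tcp_pos: [515.0, 164.9, 81.3]
eef_rot: [[-0.0, -0.003, 1.0], [-0.0, 1.0, 0.003], [-1.0, -0.0, -0.0]]
wrist_force: [-0.1, -0.2, 0.3]
gripper_width: 85.6
[515.0932213  164.8740365   81.34649332] 85.35751582448242
```

View pics/mat.png

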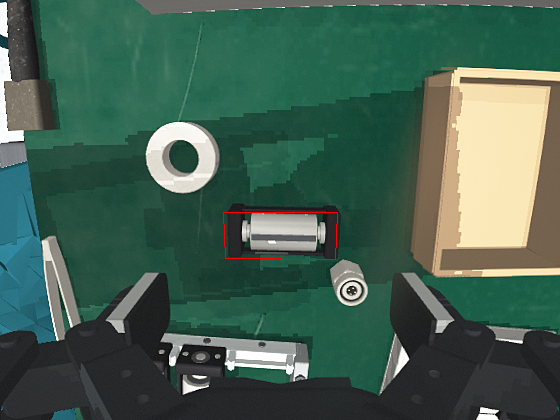

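The new roller stands upright on the mat within 1 mm of the prediction, and the sensor cell clears the right finger by about 5 mm. I'll descend and grip it by its ends.

```bash
python3 -m crank '[{"delta_pos":[8,0,0],"delta_rot":[0,0,0],"hand":-1},{"delta_pos":[25,0,0],"delta_rot":[0,0,0],"hand":-1},{"delta_pos":[45,0,0],"delta_rot":[0,0,0],"hand":-1},{"delta_pos":[60,0,0],"delta_rot":[0,0,0],"hand":-1},{"delta_pos":[70,0,0],"delta_rot":[0,0,0],"hand":-1},{"delta_pos":[77,0,0],"delta_rot":[0,0,0],"hand":-1},{"delta_pos":[80,0,0],"delta_rot":[0,0,0],"hand":-1},{"delta_pos":[82,0,0],"delta_rot":[0,0,0],"hand":-1},{"delta_pos":[82,0,0],"delta_rot":[0,0,0],"hand":-1},{"delta_pos":[82,0,0],"delta_rot":[0,0,0],"hand":-1},{"delta_pos":[82,0,0],"delta_rot":[0,0,0],"hand":-1}]'
python3 -m crank '[{"delta_pos":[0,0,0],"delta_rot":[0,0,0],"hand":1},{"delta_pos":[0,0,0],"delta_rot":[0,0,0],"hand":1},{"delta_pos":[0,0,0],"delta_rot":[0,0,0],"hand":1},{"delta_pos":[0,0,0],"delta_rot":[0,0,0],"hand":1},{"delta_pos":[0,0,0],"delta_rot":[0,0,0],"hand":1},{"delta_pos":[0,0,0],"delta_rot":[0,0,0],"hand":1}]' 50
python3 -m crank '[{"delta_pos":[-3,0,0],"delta_rot":[0,0,0],"hand":1},{"delta_pos":[-10,0,0],"delta_rot":[0,0,0],"hand":1},{"delta_pos":[-25,0,0],"delta_rot":[0,0,0],"hand":1},{"delta_pos":[-50,0,0],"delta_rot":[0,0,0],"hand":1},{"delta_pos":[-75,0,0],"delta_rot":[0,0,0],"hand":1},{"delta_pos":[-90,0,0],"delta_rot":[0,0,0],"hand":1},{"delta_pos":[-90,0,0],"delta_rot":[0,0,0],"hand":1}]'
```

```text
time_s: 23.27
tcp_pos: [516.1, 165.1, 0.4]
eef_rot: [[0.002, 0.0, 1.0], [0.0, 1.0, -0.0], [-1.0, 0.0, 0.002]]
wrist_force: [-1.0, 0.4, 0.2]
gripper_width: 85.4
time_s: 23.77
tcp_pos: [516.2, 165.1, 0.6]
eef_rot: [[0.002, 0.0, 1.0], [0.0, 1.0, -0.0], [-1.0, 0.0, 0.002]]
wrist_force: [0.0, -0.3, 5.5]
gripper_width: 62.8
time_s: 24.35
tcp_pos: [518.0, 165.4, 93.4]
eef_rot: [[0.007, -0.0, 1.0], [0.001, 1.0, 0.0], [-1.0, 0.001, 0.007]]
wrist_force: [1.0, 0.6, -1.5]
gripper_width: 62.4
```

```bash
python3 -m crank '[{"delta_pos":[0,-8,-1],"delta_rot":[-7,0,0],"hand":1},{"delta_pos":[0,-18,-2],"delta_rot":[-14,0,0],"hand":1},{"delta_pos":[0,-30,-4],"delta_rot":[-21,0,0],"hand":1},{"delta_pos":[0,-42,-6],"delta_rot":[-28,0,0],"hand":1},{"delta_pos":[0,-54,-8],"delta_rot":[-35,0,0],"hand":1},{"delta_pos":[0,-66,-9],"delta_rot":[-42,0,0],"hand":1},{"delta_pos":[0,-78,-10],"delta_rot":[-49,0,0],"hand":1},{"delta_pos":[0,-90,-12],"delta_rot":[-56,0,0],"hand":1},{"delta_pos":[0,-99,-13],"delta_rot":[-63,0,0],"hand":1},{"delta_pos":[0,-104,-14],"delta_rot":[-70,0,0],"hand":1},{"delta_pos":[0,-106.5,-14.5],"delta_rot":[-77,0,0],"hand":1},{"delta_pos":[0,-106.5,-14.5],"delta_rot":[-82,0,0],"hand":1}]'
python3 -m crank '[{"delta_pos":[0,0,0],"delta_rot":[-4.3,0,0],"hand":1},{"delta_pos":[0,0,0],"delta_rot":[-4.3,0,0],"hand":1},{"delta_pos":[0,0,0],"delta_rot":[-4.3,0,0],"hand":1},{"delta_pos":[0,0,0],"delta_rot":[-4.3,0,0],"hand":1},{"delta_pos":[0,0,0],"delta_rot":[-4.3,0,0],"hand":1}]'
python3 - <<'E'
from h import *
im=get_image("wrist")[:,:,::-1].copy();cv2.imwrite("pics/hold_new.png",im)
b=cv2.imread("pics/hold_bad.png"); s=r.get_state(); print(s['tcp_pos'],s['joint_positions'])
g=[x[190:400,130:430] for x in(b,im)]
cv2.imwrite("pics/cmp.png",np.hstack([cv2.resize(x,None,fx=1.33,fy=2.5) for x in g]))
E
```

```text
time_s: 25.35
tcp_pos: [499.0, 57.8, 87.8]
eef_rot: [[-0.004, -0.991, 0.135], [-0.0, 0.135, 0.991], [-1.0, 0.004, -0.001]]
wrist_force: [-0.1, -0.0, -2.0]
gripper_width: 62.5
time_s: 25.77
tcp_pos: [500.3, 58.5, 89.1]
eef_rot: [[-0.001, -0.998, 0.066], [0.0, 0.066, 0.998], [-1.0, 0.001, -0.0]]
wrist_force: [-0.0, 0.3, -2.0]
gripper_width: 62.8
[500.46720615  58.50206033  89.25575676] [-3.18274999e+00  1.29868362e+01  1.05472616e+02 -3.68375085e-04
  6.15744963e+01 -8.94323333e+01]
```

The picture limit is reached, so I'll compare how the two rollers sit in the grip numerically.

```bash
python3 - <<'E'
from h import *
import pickle
p=camera_params("wrist"); s=r.get_state(); T=s['tcp_pos'];R=s['eef_rot']
b=cv2.imread("pics/hold_bad.png",0); n=cv2.imread("pics/hold_new.png",0)
for nm,zt in(("bad",-13+4.5-0),("new",0)): pass
# predicted pixels: roller centred in tool; origin = TCP z + o
for nm,o,im in(("bad",4.5,b),("new",-0.6,n)):
    def pt(dy,h,dz=0): return T+R@np.array([-(o+h),dy,dz])
    q=w2pix(p,[pt(14,21),pt(-14,21),pt(14,15),pt(-14,15),pt(11,13),pt(0,24),pt(0,21,28),pt(14,21,28),pt(-14,21,28)])
    print(nm,q.round(1).tolist())
    for dz in (-22,-12,0,12,22):
        c=int(round(w2pix(p,[pt(0,24,dz)])[0,0])); print(dz,c,im[215:345:3,c-2:c+3].mean(1).astype(int).tolist())
    for dz in (-28,28):
        c=int(round(w2pix(p,[pt(0,21,dz)])[0,0])); print(dz,c,im[215:345:3,c-2:c+3].mean(1).astype(int).tolist())
E
```

```text
bad [[278.5, 273.5], [278.5, 344.3], [278.6, 266.7], [278.6, 335.1], [278.6, 272.2], [278.5, 314.4], [357.6, 309.8], [360.1, 273.3], [355.1, 343.9]]
-22 215 [79, 85, 86, 81, 82, 83, 82, 61, 58, 56, 56, 55, 57, 31, 29, 30, 31, 32, 40, 27, 27, 27, 22, 108, 148, 168, 174, 179, 196, 200, 191, 185, 173, 162, 27, 27, 28, 28, 27, 31, 56, 64, 174, 190]
-12 244 [212, 214, 214, 213, 214, 212, 210, 210, 214, 214, 213, 211, 206, 207, 197, 26, 34, 33, 76, 135, 158, 162, 175, 180, 179, 182, 189, 193, 192, 192, 202, 199, 196, 191, 185, 181, 173, 165, 125, 36, 132, 137, 122, 249]
0 278 [80, 79, 77, 47, 49, 51, 49, 49, 50, 49, 50, 45, 121, 119, 120, 41, 31, 30, 47, 128, 160, 164, 180, 191, 190, 177, 187, 195, 194, 194, 202, 201, 198, 193, 188, 183, 177, 168, 142, 37, 120, 138, 139, 180]
12 313 [220, 221, 215, 215, 213, 218, 216, 217, 217, 210, 217, 229, 217, 213, 204, 57, 30, 28, 49, 124, 153, 160, 172, 174, 171, 175, 183, 192, 194, 196, 203, 202, 199, 193, 189, 187, 178, 171, 153, 39, 99, 141, 135, 138]
22 342 [84, 89, 82, 83, 79, 53, 65, 65, 63, 63, 62, 62, 62, 59, 45, 40, 39, 36, 56, 35, 38, 39, 3
[... 1311 characters left out ...]
19, 31, 38, 35, 148, 157, 174, 180, 178, 191, 191, 190, 198, 203, 205, 202, 55, 91, 94, 132, 180, 180, 161, 38, 54, 57, 57, 57, 51, 57]
22 340 [86, 75, 114, 80, 84, 67, 58, 57, 58, 66, 64, 64, 57, 46, 35, 37, 41, 47, 37, 36, 35, 20, 156, 182, 176, 178, 179, 195, 186, 182, 178, 191, 155, 39, 41, 41, 42, 48, 59, 65, 67, 69, 68, 57]
-28 202 [82, 83, 85, 82, 80, 78, 77, 76, 81, 59, 58, 58, 40, 31, 30, 31, 31, 31, 40, 39, 39, 40, 39, 39, 39, 39, 41, 38, 40, 39, 38, 39, 38, 37, 38, 39, 38, 38, 38, 38, 30, 75, 75, 78]
28 355 [89, 86, 87, 86, 83, 89, 86, 85, 62, 67, 66, 68, 50, 46, 46, 45, 46, 47, 57, 58, 53, 54, 55, 52, 53, 53, 53, 54, 54, 54, 55, 54, 54, 55, 54, 54, 55, 55, 55, 56, 56, 71, 72, 71]
```

Both rollers sit centred in the grip to within about 0.4 mm, so the TCP position (502.0, 58.5) at which the bad roller was gripped is the right target. Lowering to just above the teeth.

```bash
python3 -m crank '[{"delta_pos":[8,-1.5,0],"delta_rot":[0,0,0],"hand":1},{"delta_pos":[22,-1.5,0],"delta_rot":[0,0,0],"hand":1},{"delta_pos":[36,-1.5,0],"delta_rot":[0,0,0],"hand":1},{"delta_pos":[44,-1.5,0],"delta_rot":[0,0,0],"hand":1},{"delta_pos":[48,-1.5,0],"delta_rot":[0,0,0],"hand":1},{"delta_pos":[50,-1.5,0],"delta_rot":[0,0,0],"hand":1},{"delta_pos":[50,-1.5,0],"delta_rot":[0,0,0],"hand":1},{"delta_pos":[50,-1.5,0],"delta_rot":[0,0,0],"hand":1},{"delta_pos":[50,-1.5,0],"delta_rot":[0,0,0],"hand":1},{"delta_pos":[50,-1.5,0],"delta_rot":[0,0,0],"hand":1}]'
```

```text
time_s: 26.65
tcp_pos: [502.9, 58.3, 40.3]
eef_rot: [[0.002, -0.998, 0.065], [-0.0, 0.065, 0.998], [-1.0, -0.002, 0.0]]
wrist_force: [-0.3, 0.5, -1.5]
gripper_width: 62.5
```

```bash
python3 -m crank '[{"delta_pos":[0,0.5,0],"delta_rot":[0,0,0],"hand":1},{"delta_pos":[1,0.5,0],"delta_rot":[0,0,0],"hand":1},{"delta_pos":[3,0.5,0],"delta_rot":[0,0,0],"hand":1},{"delta_pos":[5,0.5,0],"delta_rot":[0,0,0],"hand":1},{"delta_pos":[6,0.5,0],"delta_rot":[0,0,0],"hand":1},{"delta_pos":[6,0.5,0],"delta_rot":[0,0,0],"hand":1},{"delta_pos":[6,0.5,0],"delta_rot":[0,0,0],"hand":1}]'
```

```text
time_s: 27.23
tcp_pos: [501.6, 58.4, 33.3]
eef_rot: [[-0.0, -0.998, 0.065], [0.0, 0.065, 0.998], [-1.0, 0.0, -0.0]]
wrist_force: [-0.4, -0.4, -1.3]
gripper_width: 63.1
```

```bash
python3 -m crank '[{"delta_pos":[1,-0.3,0],"delta_rot":[0,0,0],"hand":1},{"delta_pos":[2,-0.3,0],"delta_rot":[0,0,0],"hand":1},{"delta_pos":[3,-0.3,0],"delta_rot":[0,0,0],"hand":1},{"delta_pos":[4,-0.3,0],"delta_rot":[0,0,0],"hand":1},{"delta_pos":[5,-0.3,0],"delta_rot":[0,0,0],"hand":1},{"delta_pos":[6,-0.3,0],"delta_rot":[0,0,0],"hand":1},{"delta_pos":[6,-0.3,0],"delta_rot":[0,0,0],"hand":1},{"delta_pos":[6,-0.3,0],"delta_rot":[0,0,0],"hand":1}]'
```

```text
time_s: 27.9
tcp_pos: [501.9, 58.4, 27.4]
eef_rot: [[-0.0, -0.998, 0.065], [0.0, 0.065, 0.998], [-1.0, 0.0, 0.0]]
wrist_force: [0.4, 0.1, -2.2]
gripper_width: 62.6
```

Below the tooth tops with no contact force. Continuing down.

```bash
python3 -m crank '[{"delta_pos":[1,0,0],"delta_rot":[0,0,0],"hand":1},{"delta_pos":[2,0,0],"delta_rot":[0,0,0],"hand":1},{"delta_pos":[3,0,0],"delta_rot":[0,0,0],"hand":1},{"delta_pos":[4,0,0],"delta_rot":[0,0,0],"hand":1},{"delta_pos":[5,0,0],"delta_rot":[0,0,0],"hand":1},{"delta_pos":[6,0,0],"delta_rot":[0,0,0],"hand":1},{"delta_pos":[6.5,0,0],"delta_rot":[0,0,0],"hand":1},{"delta_pos":[6.5,0,0],"delta_rot":[0,0,0],"hand":1},{"delta_pos":[6.5,0,0],"delta_rot":[0,0,0],"hand":1}]'
```

```text
time_s: 28.65
tcp_pos: [502.0, 58.3, 21.0]
eef_rot: [[-0.0, -0.998, 0.065], [-0.0, 0.065, 0.998], [-1.0, 0.0, -0.0]]
wrist_force: [-0.6, 0.7, -1.7]
gripper_width: 62.6
```

```bash
python3 -m crank '[{"delta_pos":[0.6,0,0],"delta_rot":[0,0,0],"hand":1},{"delta_pos":[0.6,0,0],"delta_rot":[0,0,0],"hand":1},{"delta_pos":[0.6,0,0],"delta_rot":[0,0,0],"hand":1}]'
```

```text
time_s: 28.9
tcp_pos: [502.2, 58.3, 20.6]
eef_rot: [[0.0, -0.998, 0.065], [-0.0, 0.065, 0.998], [-1.0, -0.0, 0.0]]
wrist_force: [-0.5, -0.1, -0.9]
gripper_width: 62.5
```

```bash
python3 -m crank '[{"delta_pos":[0.6,0,0],"delta_rot":[0,0,0],"hand":1},{"delta_pos":[0.6,0,0],"delta_rot":[0,0,0],"hand":1},{"delta_pos":[0.6,0,0],"delta_rot":[0,0,0],"hand":1}]'
python3 -m crank '[{"delta_pos":[0,0,0],"delta_rot":[0,0,0],"hand":-1},{"delta_pos":[0,0,0],"delta_rot":[0,0,0],"hand":-1},{"delta_pos":[0,0,0],"delta_rot":[0,0,0],"hand":-1},{"delta_pos":[0,0,0],"delta_rot":[0,0,0],"hand":-1},{"delta_pos":[0,0,0],"delta_rot":[0,0,0],"hand":-1},{"delta_pos":[-4,0,0],"delta_rot":[0,0,0],"hand":-1},{"delta_pos":[-12,0,0],"delta_rot":[0,0,0],"hand":-1},{"delta_pos":[-30,0,0],"delta_rot":[0,0,0],"hand":-1},{"delta_pos":[-60,0,0],"delta_rot":[0,0,0],"hand":-1},{"delta_pos":[-100,0,0],"delta_rot":[0,0,0],"hand":-1},{"delta_pos":[-140,0,0],"delta_rot":[0,0,0],"hand":-1},{"delta_pos":[-180,0,0],"delta_rot":[0,0,0],"hand":-1}]'
python3 -m crank '[{"delta_pos":[0,0,0],"delta_rot":[0,0,0],"hand":-1},{"delta_pos":[0,0,0],"delta_rot":[0,0,0],"hand":-1},{"delta_pos":[0,0,0],"delta_rot":[0,0,0],"hand":-1},{"delta_pos":[0,0,0],"delta_rot":[0,0,0],"hand":-1}]'
python3 - <<'E'
from h import *
p=camera_params("wrist"); im=get_image("wrist"); cv2.imwrite("pics/end.png",im[:,:,::-1]); g=im.mean(2)
a=np.radians(-4); ex=np.array([np.cos(a),np.sin(a),0]); ey=np.array([-np.sin(a),np.cos(a),0])
for k in range(3):
    C=np.array([465.5,61.2,41])+36*(k-1)*ex
    for dy in(-28,28):
        # profile along x across the block: model coordinate in mm where dark
        t=np.arange(-20,20.1,1); q=w2pix(p,[C+x*ex+dy*ey for x in t]).astype(np.float32)
        v=cv2.remap(g.astype(np.float32),q[:,0],q[:,1],cv2.INTER_LINEAR).ravel(); print(k,dy,v.astype(int).tolist())
    t=np.arange(-38,39,1); q=w2pix(p,[C+9*ex+y*ey for y in t]).astype(np.float32)
    v=cv2.remap(g.astype(np.float32),q[:,0],q[:,1],cv2.INTER_LINEAR).ravel(); print(k,'y',v.astype(int).tolist())
E
```

```text
time_s: 29.15
tcp_pos: [502.2, 58.3, 20.6]
eef_rot: [[0.0, -0.998, 0.065], [-0.0, 0.065, 0.998], [-1.0, -0.0, -0.0]]
wrist_force: [-2.3, -0.6, 5.0]
gripper_width: 63.0
time_s: 30.15
tcp_pos: [501.5, 58.4, 202.2]
eef_rot: [[0.0, -0.998, 0.065], [0.0, 0.065, 0.998], [-1.0, -0.0, 0.0]]
wrist_force: [0.9, -0.4, -0.5]
gripper_width: 85.5
time_s: 30.48
tcp_pos: [500.7, 58.4, 198.5]
eef_rot: [[-0.003, -0.998, 0.065], [0.0, 0.065, 0.998], [-1.0, 0.003, -0.0]]
wrist_force: [0.1, 0.3, -0.9]
gripper_width: 85.0
0 -28 [74, 208, 229, 190, 170, 42, 26, 23, 29, 73, 85, 84, 85, 87, 85, 84, 84, 77, 76, 76, 77, 76, 76, 75, 72, 71, 72, 71, 71, 66, 65, 64, 65, 63, 55, 56, 181, 247, 192, 132, 48]
0 28 [42, 95, 133, 116, 109, 63, 44, 46, 47, 56, 58, 60, 59, 60, 60, 60, 59, 56, 56, 56, 55, 55, 54, 54, 54, 55, 54, 55, 52, 54, 52, 52, 52, 50, 51, 47, 92, 123, 110, 92, 43]
0 y [54, 49, 52, 53, 52, 54, 43, 59, 69, 71, 66, 42, 36, 26, 12, 89, 115, 182, 156, 107, 122, 121, 121, 120, 123, 123, 123, 123, 124, 124, 124, 125, 124, 125, 126, 126, 125, 125, 124, 127, 126, 127, 128, 129, 128, 129, 128, 129, 127, 129, 1
[... 825 characters left out ...]
49, 210, 130, 60, 35, 16, 21, 33, 54, 59, 58, 54, 52, 52, 50, 50, 50, 49, 53, 61, 59, 60, 60, 59, 58, 57, 59, 61, 61, 58, 57, 58, 57, 50, 84, 189, 235, 148, 113, 114, 107]
2 28 [103, 95, 71, 44, 31, 19, 23, 26, 46, 60, 60, 59, 56, 59, 59, 57, 57, 57, 56, 56, 56, 55, 54, 54, 61, 61, 60, 60, 58, 56, 56, 55, 57, 48, 25, 78, 78, 54, 39, 37, 38]
2 y [52, 50, 50, 51, 53, 55, 41, 49, 58, 59, 58, 60, 35, 29, 19, 73, 103, 200, 152, 99, 108, 115, 115, 118, 117, 118, 118, 118, 118, 119, 120, 118, 140, 146, 159, 160, 161, 162, 163, 165, 165, 164, 165, 166, 167, 168, 167, 169, 169, 171, 169, 169, 171, 176, 191, 194, 196, 175, 252, 239, 248, 106, 15, 47, 62, 57, 56, 58, 58, 47, 45, 60, 62, 62, 59, 55, 54]
```

All three rollers show the same block outline at the pocket pitch. The new roller bottomed at TCP z 20.6, exactly 20 mm above its mat grip height. Nothing touches the robot, so I'll hand in.

```bash
python3 -c "
from bench import r
print(r.hand_in())"
```

```text
the job is handed in; nothing more can be done
None
```

I swapped the dragging roller for the new one and handed the job in at about 30.5 s; no verdict was reported.

**Finding the bad roller:** I brushed all three twice in the same direction. On the first pass only the roller in pocket 0 was seen running on. On the second pass the rollers in pockets 0 and 1 both ran on at about 30 rad/s. The one in pocket 2 stood still with its seam turned out of sight, so I took it as the bad one.

**Scrapping and replacing:**
- **Bad roller:** I lifted it out by its ends and laid it in the scrap tray. A later picture showed it lying flat there.
- **New roller:** I took it from the carton across its side bars and set it on the mat near (515, 165). A picture confirmed it upright. I then gripped it again by its ends and lowered it into pocket 2.

**Last checks:**
- **Seating:** the new roller met the pocket floor at TCP z 20.6. That is exactly 20 mm above its grip height on the mat, and it did not sink further under about 5 N.
- **Alignment:** in the final wrist picture, which I could only read numerically because the 12 views were used up, its outline lines up with the other two rollers. The residuals are 1–2 mm, which is within what the calibration can resolve.
- **Gripper:** it ended open and clear at z 198 mm, with no contact force.

**Not confirmed:**
- I did not recheck the bad roller in the tray at the very end.
- The 7 rad run-on of the good rollers is inferred from the spin pictures, not measured.

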